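# Change over the pearl viewing tray from the revolving showcase

### The job

Get the viewing tray ready for a customer: turn the revolving showcase to bring each stand that carries pearls round to the service opening, take it out, and set it in the tray, one to a recess, turned so that its flat matches and it drops fully home. Return any bare stand left in the tray to the showcase, standing upright near the middle of a compartment of its own, so that no bare stand is left outside the showcase. Do not tip a pearl stand over, and leave the ring box, gauge and loupe where they are.

Things in the scene. Friction and masses are not known exactly. Their poses are not given: they have to be found in the camera images.
- knob (a point): Turning bar above the showcase cover: wood, 62 mm long (along x), 16 mm thick (y), z = 0.132 to 0.168. The point is on the vertical turning axis at grip height 0.148; grip across y. One piece with the turntable, it turns it either way without end; stays where left (friction 0.12 N m).
- turntable (a joint): Angle of the turntable from where it stood at the start; positive is counter-clockwise from above; no detents, no end stop in use.
- case: Fixed round showcase, origin on the counter at the turning axis; 215 mm radius, clear upright walls, flat clear cover (underside z = 0.112, top 0.118, wooden edging to 0.122). The cover and wall are cut away only in front: |y| < 80 mm, from x = -62 mm outward (-x) through the rim. All other compartments are under the cover.
- opening (a point): Where the middle of a compartment lies, at deck level (z = 0.030), when brought fully forward into the service opening; fixed, 143 mm from the turning axis along the case's -x. Axes as case.
- comp0 (a point): Middle of compartment 0, on the turntable's deck (z = 0.030), 143 mm from the axis, at 0 degrees from the bar's x; turns with it, axes as knob. An open wedge 60 degrees wide between an inner ledge (85 mm radius) and the rim (199 mm); the 8 mm dividers, ledge and rim stand 14 mm above the deck.
- comp1 (a point): Middle of compartment 1, on the turntable's deck (z = 0.030), 143 mm from the axis, at 60 degrees from the bar's x; turns with it, axes as knob. An open wedge 60 degrees wide between an inner ledge (85 mm radius) and the rim (199 mm); the 8 mm dividers, ledge and rim stand 14 mm above the deck.
- comp2 (a point): Middle of compartment 2, on the turntable's deck (z = 0.030), 143 mm from the axis, at 120 degrees from the bar's x; turns with it, axes as knob. An open wedge 60 degrees wide between an inner ledge (85 mm radius) and the rim (199 mm); the 8 mm dividers, ledge and rim stand 14 mm above the deck.
- comp3 (a point): Middle of compartment 3, on the turntable's deck (z = 0.030), 143 mm from the axis, at 180 degrees from the bar's x; turns with it, axes as knob. An open wedge 60 degrees wide between an inner ledge (85 mm radius) and the rim (199 mm); the 8 mm dividers, ledge and rim stand 14 mm above the deck.
- comp4 (a point): Middle of compartment 4, on the turntable's deck (z = 0.030), 143 mm from the axis, at 240 degrees from the bar's x; turns with it, axes as knob. An open wedge 60 degrees wide between an inner ledge (85 mm radius) and the rim (199 mm); the 8 mm dividers, ledge and rim stand 14 mm above the deck.
- comp5 (a point): Middle of compartment 5, on the turntable's deck (z = 0.030), 143 mm from the axis, at 300 degrees from the bar's x; turns with it, axes as knob. An open wedge 60 degrees wide between an inner ledge (85 mm radius) and the rim (199 mm); the 8 mm dividers, ledge and rim stand 14 mm above the deck.
- recess0 (a point): Recess 0 of the fixed wooden viewing tray (122 x 350 x 20 mm, recesses 110 mm apart along y, recess1 in its middle): centre of its round outline on its floor, 10 mm above the counter and 10 mm below the tray's top. A D of 42 mm radius, flat 30 mm from the centre on the -x side: a stand drops in with 2 mm to spare when its x points along this x.
- recess1 (a point): Recess 1 of the fixed wooden viewing tray (122 x 350 x 20 mm, recesses 110 mm apart along y, recess1 in its middle): centre of its round outline on its floor, 10 mm above the counter and 10 mm below the tray's top. A D of 42 mm radius, flat 30 mm from the centre on the -x side: a stand drops in with 2 mm to spare when its x points along this x.
- recess2 (a point): Recess 2 of the fixed wooden viewing tray (122 x 350 x 20 mm, recesses 110 mm apart along y, recess1 in its middle): centre of its round outline on its floor, 10 mm above the counter and 10 mm below the tray's top. A D of 42 mm radius, flat 30 mm from the centre on the -x side: a stand drops in with 2 mm to spare when its x points along this x.
- pearl_stand_1: Earring stand, 0.24 kg. Origin under the middle of its wooden D base: 40 mm radius, 14 mm thick, foot chamfered 3 mm, flat 28 mm from origin on the -x side. On it a white display panel 48 mm wide (y), 14 mm thick, leaning back 0.35 rad towards -x, to z = 75 mm, at x = 0 at z = 43 mm: grip there across its width (y); three dark 15 mm pearls on its front (+x) face, upper half. None if absent.
- pearl_stand_2: Earring stand, 0.24 kg. Origin under the middle of its wooden D base: 40 mm radius, 14 mm thick, foot chamfered 3 mm, flat 28 mm from origin on the -x side. On it a white display panel 48 mm wide (y), 14 mm thick, leaning back 0.35 rad towards -x, to z = 75 mm, at x = 0 at z = 43 mm: grip there across its width (y); three dark 15 mm pearls on its front (+x) face, upper half. None if absent.
- pearl_stand_3: Earring stand, 0.24 kg. Origin under the middle of its wooden D base: 40 mm radius, 14 mm thick, foot chamfered 3 mm, flat 28 mm from origin on the -x side. On it a white display panel 48 mm wide (y), 14 mm thick, leaning back 0.35 rad towards -x, to z = 75 mm, at x = 0 at z = 43 mm: grip there across its width (y); three dark 15 mm pearls on its front (+x) face, upper half. None if absent.
- pearl_stand_4: Earring stand, 0.24 kg. Origin under the middle of its wooden D base: 40 mm radius, 14 mm thick, foot chamfered 3 mm, flat 28 mm from origin on the -x side. On it a white display panel 48 mm wide (y), 14 mm thick, leaning back 0.35 rad towards -x, to z = 75 mm, at x = 0 at z = 43 mm: grip there across its width (y); three dark 15 mm pearls on its front (+x) face, upper half. None if absent.
- bare_stand_1: Earring stand, 0.24 kg. Origin under the middle of its wooden D base: 40 mm radius, 14 mm thick, foot chamfered 3 mm, flat 28 mm from origin on the -x side. On it a white display panel 48 mm wide (y), 14 mm thick, leaning back 0.35 rad towards -x, to z = 75 mm, at x = 0 at z = 43 mm: grip there across its width (y); no pearls. None if absent. In a tray recess at the start.
- bare_stand_2: Earring stand, 0.24 kg. Origin under the middle of its wooden D base: 40 mm radius, 14 mm thick, foot chamfered 3 mm, flat 28 mm from origin on the -x side. On it a white display panel 48 mm wide (y), 14 mm thick, leaning back 0.35 rad towards -x, to z = 75 mm, at x = 0 at z = 43 mm: grip there across its width (y); no pearls. None if absent. In a tray recess at the start.
- bare_stand_3: Earring stand, 0.24 kg. Origin under the middle of its wooden D base: 40 mm radius, 14 mm thick, foot chamfered 3 mm, flat 28 mm from origin on the -x side. On it a white display panel 48 mm wide (y), 14 mm thick, leaning back 0.35 rad towards -x, to z = 75 mm, at x = 0 at z = 43 mm: grip there across its width (y); no pearls. None if absent. In a tray recess at the start.
- bare_stand_4: Earring stand, 0.24 kg. Origin under the middle of its wooden D base: 40 mm radius, 14 mm thick, foot chamfered 3 mm, flat 28 mm from origin on the -x side. On it a white display panel 48 mm wide (y), 14 mm thick, leaning back 0.35 rad towards -x, to z = 75 mm, at x = 0 at z = 43 mm: grip there across its width (y); no pearls. None if absent. In the showcase at the start.
- ring_box: Bystander: closed blue ring box, 62 x 62 x 49 mm; origin under its centre.
- gauge: Bystander: steel sliding pearl gauge lying flat, 150 mm long, 12 mm high; origin under its slide.
- loupe: Bystander: folding loupe, 76 mm long, 24 mm high; origin under its lens.
Things that resemble listed ones, but are neither listed nor needed, are in the scene too. Leave any purple or yellow look-alike of the bare_stand_1 alone.

How it is judged:
By the outcome, as a careful person would: the job done as asked, in the order asked, and still so for the second after the job is handed in, with the robot touching nothing.
Of pearl_stand_1, pearl_stand_2, pearl_stand_3, pearl_stand_4 only 2 to 3 are there at a start; the rules pass over those that are not, and their reading is None.
Of bare_stand_1, bare_stand_2, bare_stand_3 only 2 to 3 are there at a start; the rules pass over those that are not, and their reading is None.
At some moment in a run one of pearl_stand_1, pearl_stand_2, pearl_stand_3, pearl_stand_4, bare_stand_1, bare_stand_2, bare_stand_3 may be knocked a few centimetres aside while the robot is not near it.
Once in a run the grip may slacken for a moment while it holds something.
It also fails if it takes over 210 s, if anything falls off the work surface, if the arm or the gripper's body presses on something with over 40 N, if the wrist force passes 120 N, or if a joint passes its speed limit or range.

### The arm

A 7-joint arm with a two-finger parallel gripper is mounted at the origin on the work surface. World frame = base frame: x ahead of the robot, y to its left, z up, the work surface at z = 0. Lengths are in m, angles in degrees, forces in N, time in s.
With the tool pointing down it reaches from about 0.4 to 0.85 m from the base axis. Payload 4.5 kg.
Tool frame: the origin (TCP) lies midway between the tips of the shut fingers; the grasp point (between the pads) lies 19 mm behind it; z points along the fingers, y is the line along which they close (so a half turn about z gives the same grasp; the last joint's range is limited). The gripper opens to 88 mm and grips with 3 to 60 N. Pads are 18 mm wide; open, the fingers measure 123 mm over their backs; the gripper's body (75 mm by 187 mm) begins 45 mm behind the grasp point.
Start: joints at [-73.751, 39.483, -11.15, 89.685, 9.013, 51.709, -12.324], TCP at [0.154, 0.606, 0.239] pointing down, gripper open.
Joint ranges: [-172.22, 172.22], [-26.19, 119.32], [-84.43, 86.54], [7.71, 146.69], [-57.33, 237.33], [2.42, 119.75], [-152.13, 152.13]. Speed limits (degrees/s): [147.25, 147.25, 180, 180, 180, 180, 180].

### API

Orientations are given as [roll, pitch, yaw] about the fixed x, y, z axes, in that order (R = Rz(yaw) Ry(pitch) Rx(roll)).
In Python, from workcell import robot, imaging, ticket gives the robot as it stands.
- The arm moves only by the tool drive_tool, never from a script. Its argument "moves" is a list of rows, each a list of 2 entries, a list of its own where there are three numbers: the shift along the tool's x, y, z in mm, then the turn about the tool's z in rad. A call has 1 to 5 rows; each row is the pose to reach, as a shift and turn from the pose commanded when the call began, along the tool's axes at that moment; what a row does not reach only later rows make up. A row lasts 1/10 s, in which the tool goes at most 50 mm and 8.59 degrees, less where a joint would pass 70% of its speed; a pose out of reach is approached as far as the arm can. A call with a gripper value outside its range is refused whole. "grip" is the opening, from 0 (shut) to 1 (fully open), set as the call begins (left out, the last holds). The fingers move at their own pace and stop on an object; "grip_force" is the grip in N (left out, the last holds). Time passes only in rows, so rows that repeat a pose let the fingers close. It gives the time, the measured TCP pose, the force, the opening and the grip force at its end, in the units of the state.
- robot.get_obs(): the state, without advancing time (a new reading comes with each control period).
- imaging.snapshot(name): name is "scene" or "top" or "wrist"; returns a dict with "frame" (400x640x3 uint8, red, green, blue), "range_z" (400x640 float32, m along the optical axis (not along the pixel's ray), 0 where there is no reading), "mtx" (3x3 intrinsics, pixels), "dist_coeffs" ([k1, k2, p1, p2, k3] as OpenCV has them; the pictures are not rectified), "world_to_cam" (4x4, takes a point from world to camera coordinates). Camera axes: x right, y down, z forward; pixel columns grow to the right and rows downward; lengths in m; the calibration is good to about 2 mm. A picture is of the moment at which its call begins.
- ticket.job_done(): hands the job in; it is judged then, once.
The state is a dict: "time": time; "joint_positions": joint angles; "joint_velocities": joint speeds; "joint_efforts": joint torques, N m; "tool_pos": TCP position; "tool_rot": TCP orientation; "ft_force": force on the tool from outside, world axes, zero at the start; "ft_torque": the same for the moment, N m; "finger_gap": opening from 0.0 (shut) to 1.0 (fully open); "finger_force": force on a finger pad.
Only numpy, scipy, OpenCV 4.12 (cv2) and the standard library are available. Lean on these libraries where they do the work, as an engineer would, in place of code of your own. Each camera call takes 0.05 s, during which the arm holds its last target. There are 200 camera calls.

## Working session

There is one attempt and no reset: what is moved stays moved. The work goes in short steps, Python scripts to look and compute and a tool call to move; the robot and the scene stay as the last step left them, time stands still between calls to the robot, and variables do not carry over. Pictures are saved under pics/ and viewed, at most 14 in all, crops included, and the job is handed in when it is done.

Besides the shell and the picture viewer there is one more tool, called after "Call:" as a command line: name --argument value ..., lists and objects as JSON in quotes. drive_tool: Moves the arm, as the interface text tells. Its arguments: {"type":"object","properties":{"moves":{"type":"array"},"grip":{"type":"number"},"grip_force":{"type":"number"}},"required":["moves"]}

```bash
mkdir -p pics
cat > h.py <<'E'
import numpy as np, cv2, pickle
from workcell import robot, imaging, ticket
def snap(n):
    s=imaging.snapshot(n); pickle.dump(s,open(f'{n}.pkl','wb')); return s
def load(n): return pickle.load(open(f'{n}.pkl','rb'))
def px(s,u,v,z=None):
    """pixel->world, by depth or by plane z"""
    K=np.array(s['mtx']);T=np.array(s['world_to_cam']);R,t=T[:3,:3],T[:3,3]
    p=cv2.undistortPoints(np.array([[[u,v]]],float),K,np.array(s['dist_coeffs'],float))[0,0]
    r=R.T@np.array([p[0],p[1],1]);c=-R.T@t
    d=float(s['range_z'][int(round(v)),int(round(u))]) if z is None else (z-c[2])/r[2]
    return c+r*d
def proj(s,P):
    T=np.array(s['world_to_cam']);rv=cv2.Rodrigues(T[:3,:3])[0]
    return cv2.projectPoints(np.array(P,float).reshape(-1,1,3),rv,T[:3,3],np.array(s['mtx']),np.array(s['dist_coeffs'],float))[0][:,0]
def save(s,f,box=None,k=1):
    im=s['frame'][...,::-1]
    if box: im=im[box[1]:box[3],box[0]:box[2]]
    cv2.imwrite('pics/'+f,cv2.resize(im,None,fx=k,fy=k,interpolation=cv2.INTER_CUBIC))
E
python3 - <<'E'
from h import *
o=robot.get_obs(); print(o['time'],o['tool_pos'],o['tool_rot'],o['finger_gap'])
for n in('top','scene'):
    s=snap(n); save(s,n+'0.png',k=1.25); T=s['world_to_cam']; print(n,-T[:3,:3].T@T[:3,3],T[:3,:3].T[:,2])
E
```

```text
0.0 [0.15437514 0.60499359 0.2379172 ] [-1.79896187e+02  7.49006526e-03  1.65694968e+02] 1.0033562865478127
top [ 0.40935239 -0.01766351  1.5592518 ] [ 0.10584984 -0.00691248 -0.9943581 ]
scene [ 1.22783923 -0.39320298  0.69661637] [-0.68484703  0.38670284 -0.61761271]
```

View pics/top0.png

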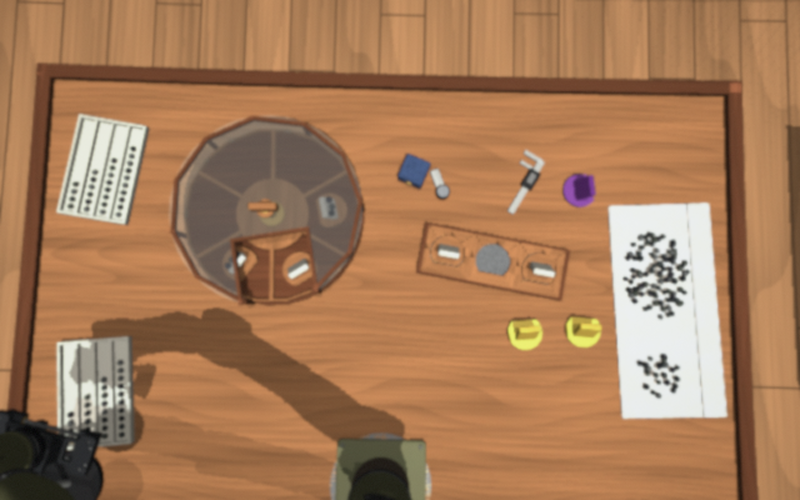

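View pics/scene0.png

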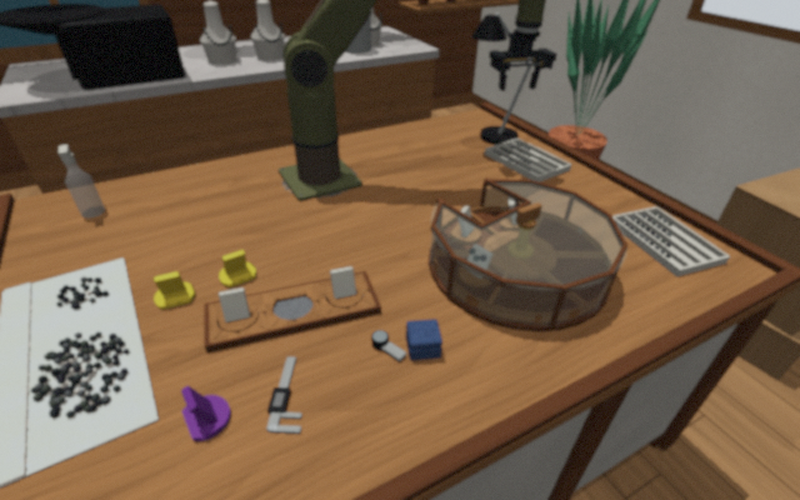

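The top view shows the showcase (centre about (268,210)) with three stands, and the tray at (492,260) with two bare stands and its middle recess empty. I'll enlarge both.

Run:
```python
from h import *
s=load('top'); a=s['frame'][85:250,130:300,::-1]; b=s['frame'][170:245,325:465,::-1]
a=cv2.resize(a,None,fx=3.6,fy=3.6,interpolation=3);b=cv2.resize(b,None,fx=3.6,fy=3.6,interpolation=3)
cv2.imwrite('pics/caseT.png',a)
cv2.imwrite('pics/trayT.png',b)
save(load('scene'),'caseS.png',(330,130,510,265),4.4)
for u,v in [(211,166),(261,165),(190,208),(238,216)]: print(px(s,u,v))
```

```text
[0.6134678  0.26043293 0.16863087]
[0.62688986 0.13126362 0.12002537]
[0.50351257 0.32781317 0.09778204]
[0.48379347 0.19215002 0.10353491]
```

View pics/caseT.png

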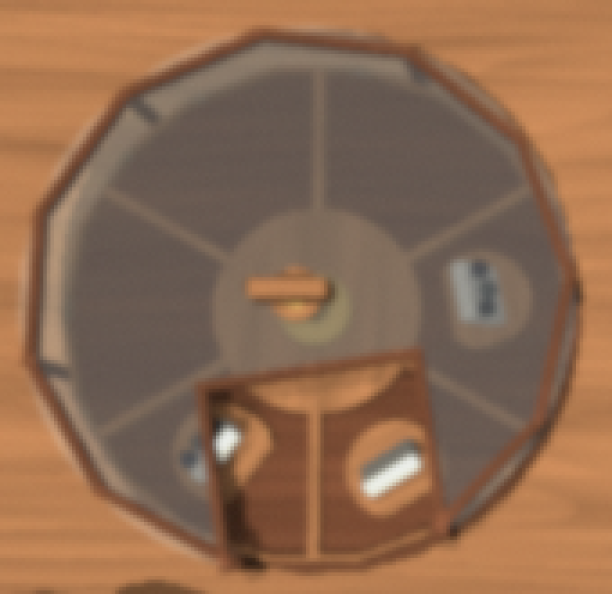

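View pics/trayT.png

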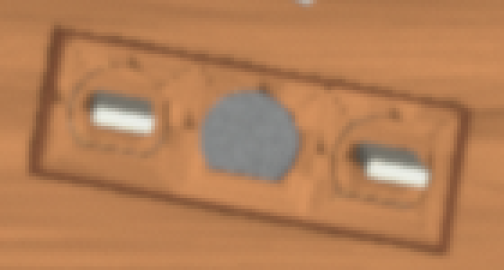

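View pics/caseS.png

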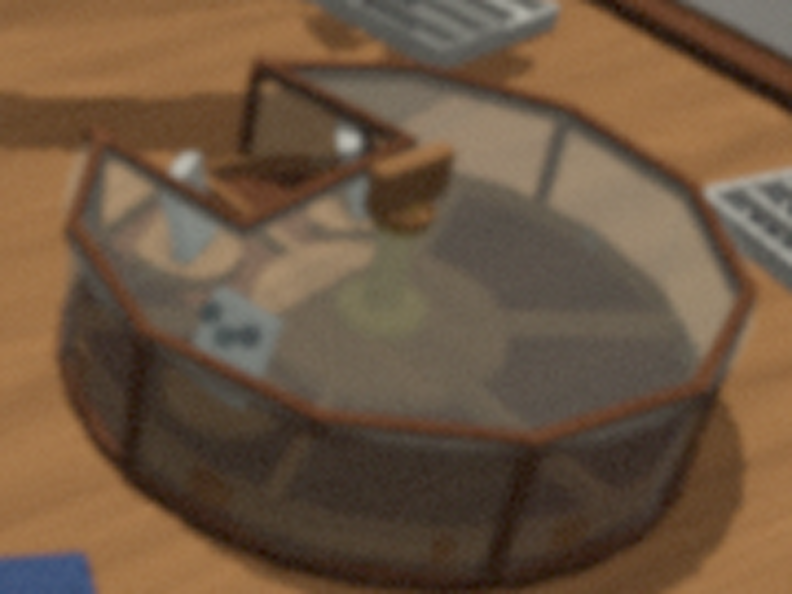

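The case crop shows stand A on the right at about (480,290) with three dark pearls. Stand C, front left at (215,445), has dark pearls on its outward face. Stand B, front right at (390,470), has a plain face, so it is bare. In the tray crop the outer recesses hold bare stands, the middle is empty, and the flats face the robot.

Run:
```python
from h import *
s=load('top')
def P(x,y,z,o=(130,85)): return px(s,o[0]+(x-1.3)/3.6,o[1]+(y-1.3)/3.6,z)[:2]
def show(n,*a): print(n,*[np.round(q*1000,0) for q in a])
kl,kr=P(247,290,.168),P(331,289,.168); show('knob',kl,kr,(kl+kr)/2, np.linalg.norm(kl-kr)*1e3); d=kl-kr; print(np.degrees(np.arctan2(d[1],d[0])))
c=[P(200,384,.122),P(419,351,.122),P(450,535,.122),P(222,565,.122)]; show('open',*c); d=c[0]-c[1]; print(np.degrees(np.arctan2(d[1],d[0])),np.linalg.norm(d))
show('div',P(318,75,.044),P(318,205,.044),P(313,410,.044),P(313,550,.044),P(110,190,.044),P(222,255,.044),P(525,190,.044),P(415,248,.044))
show('A',P(452,265,.105),P(463,321,.105));show('B',P(362,495,.105),P(420,462,.105));show('C',P(213,452,.105),P(240,425,.105))
q=[(57,27),(467,107),(443,250),(33,172)]; t=[P(x,y,.02,(325,170)) for x,y in q]; show('tray',*t,sum(t)/4)
d=t[0]-t[1];print(np.degrees(np.arctan2(d[1],d[0])),np.linalg.norm(d)); d=t[3]-t[2];print(np.degrees(np.arctan2(d[1],d[0])),np.linalg.norm(d))
show('trayStands',P(90,120,.085,(325,170)),P(153,130,.085,(325,170)),P(365,172,.085,(325,170)),P(428,184,.085,(325,170)))
```

```text
knob [615. 295.] [617. 232.] [616. 264.] 62496.0
92.13784959244218
open [548. 338.] [577. 171.] [436. 142.] [410. 314.]
100.06553305577471 0.16919534866802766
div [814. 272.] [705. 268.] [536. 265.] [424. 260.] [713. 437.] [662. 344.] [722.  99.] [671. 188.]
A [648. 150.] [604. 140.]
B [466. 213.] [493. 169.]
C [497. 329.] [518. 309.]
tray [611. -97.] [ 553. -436.] [ 435. -416.] [490. -79.] [ 522. -257.]
80.21314853431754 0.3443872413380454
80.60136780757824 0.3412196078959178
trayStands [ 529. -121.] [ 522. -171.] [ 493. -338.] [ 485. -387.]
```

```bash
cat >> h.py <<'E'
def go(x,y,z,yaw):
    """mm, deg -> shift (mm) along tool axes, turn (rad)"""
    o=robot.get_obs(); r,p,w=np.radians(o['tool_rot'])
    from scipy.spatial.transform import Rotation as Ro
    R=Ro.from_euler('xyz',o['tool_rot'],degrees=True).as_matrix()
    d=R.T@(np.array([x,y,z])-1000*np.array(o['tool_pos']))
    t=-((yaw-o['tool_rot'][2]+180)%360-180)
    print('go',np.round(d,1),round(float(np.radians(t)),3),'| now',np.round(1000*np.array(o['tool_pos']),1),np.round(o['tool_rot'],1),'q7',round(o['joint_positions'][6],1),'gap',round(o['finger_gap'],3),'t',round(o['time'],2))
E
python3 -c "
from h import *
go(616,264,280,92)"
```

```text
go [-531.5 -216.4  -41.6] 1.286 | now [154.4 605.  238. ] [-179.9    0.   165.7] q7 -12.3 gap 1.0 t 0.1
```

Call:
drive_tool --moves '[[[-531, -216, -42], 1.286], [[-531, -216, -42], 1.286], [[-531, -216, -42], 1.286], [[-531, -216, -42], 1.286], [[-531, -216, -42], 1.286]]' --grip 0.6

```text
time: 0.6
tool_pos: [0.3563, 0.4559, 0.2569]
tool_rot: [-180.0, 0.0, 122.4]
ft_force: [0.2, 1.1, 0.6]
finger_gap: 0.608
finger_force: 0.0
```

```bash
python3 -c "
from h import *
go(616,264,250,92)"
```

```text
go [-301.2  116.6    6.9] 0.53 | now [356.3 455.9 256.9] [-180.     0.   122.4] q7 -24.3 gap 0.608 t 0.6
```

Call:
drive_tool --moves '[[[-301, 117, 7], 0.53], [[-301, 117, 7], 0.53], [[-301, 117, 7], 0.53], [[-301, 117, 7], 0.53], [[-301, 117, 7], 0.53]]'

```text
time: 1.1
tool_pos: [0.5582, 0.3091, 0.2512]
tool_rot: [-180.0, 0.0, 92.3]
ft_force: [0.2, 1.6, -0.2]
finger_gap: 0.601
finger_force: 0.0
```

```bash
python3 -c "
from h import *
go(616,264,250,92)"
```

```text
go [-47.4  56.    1.1] 0.005 | now [558.2 309.1 251.2] [-180.     0.    92.3] q7 -25.6 gap 0.601 t 1.1
```

Call:
drive_tool --moves '[[[-47, 56, 1], 0.005], [[-47, 56, 1], 0.005], [[-47, 56, 1], 0.005]]'

```text
time: 1.4
tool_pos: [0.6182, 0.2605, 0.2498]
tool_rot: [179.9, 0.2, 91.6]
ft_force: [-0.5, -0.0, 0.3]
finger_gap: 0.599
finger_force: 0.0
```

```bash
python3 -c "
from h import *
go(616,264,132,92)
s=snap('wrist'); save(s,'w1.png',k=1.25)
print(proj(s,[[.616,.264,.168]]))"
```

```text
go [  4.   -2.3 117.8] -0.006 | now [618.2 260.5 249.8] [179.9   0.2  91.6] q7 -20.5 gap 0.599 t 1.4
[[315.71529126 199.10482611]]
```

View pics/w1.png

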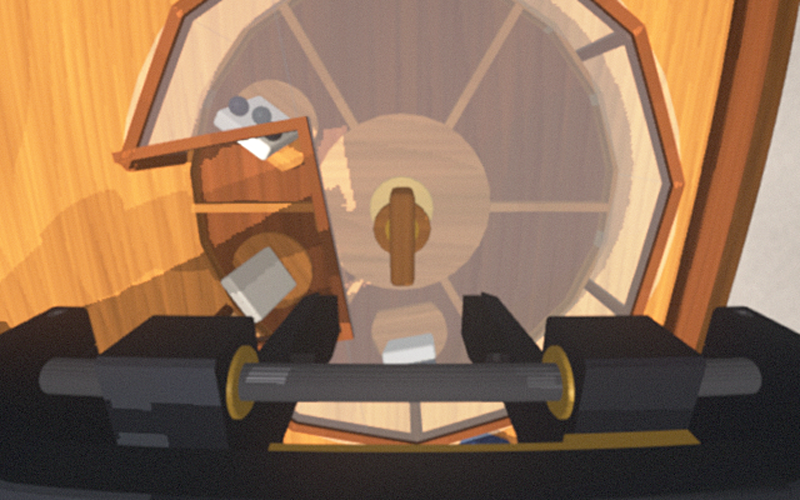

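The wrist view shows the bar at (402,187) to (402,285). C at (260,120) has three pearls, B at (255,285) is plain, and A is at (408,345).

```bash
python3 -c "
from h import *
s=load('wrist')
for u,v in [(402,188),(402,284),(392,285),(413,285)]: print(px(s,u/1.25,v/1.25,.168).round(4), px(s,u/1.25,v/1.25).round(4))
T=s['world_to_cam'];print(-T[:3,:3].T@T[:3,3],T[:3,:3].T[:,2])
# stand C, B approx: bases/panel points at depth
for u,v in [(238,106),(262,115),(275,133),(258,155),(222,283),(265,248),(297,285),(250,318),(384,352),(434,350)]: print(u,v,px(s,u/1.25,v/1.25).round(3))
"
```

```text
[0.6196 0.3028 0.168 ] [0.6199 0.2995 0.1428]
[0.6214 0.2401 0.168 ] [0.6213 0.2411 0.1706]
[0.6148 0.2392 0.168 ] [0.6149 0.2401 0.1703]
[0.6286 0.2395 0.168 ] [0.6311 0.2199 0.1197]
[0.61675095 0.33299546 0.39735569] [ 0.01031968 -0.28482862 -0.95852291]
238 106 [0.503 0.352 0.119]
262 115 [0.52  0.346 0.12 ]
275 133 [0.53  0.334 0.124]
258 155 [0.508 0.317 0.102]
222 283 [0.469 0.21  0.103]
265 248 [0.488 0.225 0.046]
297 285 [0.517 0.186 0.044]
250 318 [0.585 0.294 0.322]
384 352 [0.609 0.158 0.119]
434 350 [0.651 0.161 0.12 ]
```

Call:
drive_tool --moves '[[[7, 2, 70], 0], [[7, 2, 105], 0], [[7, 2, 117], 0], [[7, 2, 117], 0]]'

```text
time: 1.85
tool_pos: [0.6124, 0.2743, 0.1299]
tool_rot: [-179.5, 0.1, 92.3]
ft_force: [-1.2, 0.6, 0.2]
finger_gap: 0.601
finger_force: 0.0
```

```bash
python3 -c "
from h import *
go(620,268,133,92)"
```

```text
go [-6.6  7.3 -3.2] 0.004 | now [612.4 274.3 129.9] [-1.795e+02  1.000e-01  9.230e+01] q7 -20.3 gap 0.601 t 1.85
```

Call:
drive_tool --moves '[[[0, 0, 0], 0], [[0, 0, 0], 0], [[0, 0, 0], 0]]'

```text
time: 2.15
tool_pos: [0.6177, 0.2736, 0.1356]
tool_rot: [179.8, -0.1, 92.1]
ft_force: [-0.8, 0.6, 0.7]
finger_gap: 0.6
finger_force: 0.0
```

```bash
python3 -c "
from h import *
go(620,268,133,92)"
```

```text
go [-5.7  2.1  2.6] 0.001 | now [617.7 273.6 135.6] [ 1.798e+02 -1.000e-01  9.210e+01] q7 -20.3 gap 0.6 t 2.15
```

Call:
drive_tool --moves '[[[-5, 2, 2], 0], [[-5, 2, 2], 0], [[-5, 2, 2], 0], [[-5, 2, 2], 0]]'

```text
time: 2.55
tool_pos: [0.619, 0.2679, 0.1317]
tool_rot: [180.0, -0.0, 92.1]
ft_force: [-0.5, 0.3, 0.3]
finger_gap: 0.601
finger_force: 0.0
```

Call:
drive_tool --moves '[[[0, 0, 0], 0], [[0, 0, 0], 0], [[0, 0, 0], 0], [[0, 0, 0], 0], [[0, 0, 0], 0]]' --grip 0 --grip_force 25

```text
time: 3.05
tool_pos: [0.6196, 0.268, 0.1316]
tool_rot: [179.9, -0.0, 92.1]
ft_force: [-0.3, 2.0, 2.2]
finger_gap: 0.179
finger_force: 25.0
```

```bash
python3 -c "
from h import *
go(620,268,133,130); print(robot.get_obs()['ft_force'],robot.get_obs()['ft_torque'])"
```

```text
go [-0.   0.4 -1.4] -0.662 | now [619.6 268.  131.6] [179.9  -0.   92.1] q7 -19.9 gap 0.179 t 3.05
[-0.26633733  2.0336157   2.19451505] [ 0.39720996  0.10341268 -0.12977964]
```

Call:
drive_tool --moves '[[[0, 0, 0], -0.03], [[0, 0, 0], -0.09], [[0, 0, 0], -0.17], [[0, 0, 0], -0.25], [[0, 0, 0], -0.33]]'

```text
time: 3.55
tool_pos: [0.6201, 0.2681, 0.1316]
tool_rot: [179.9, 0.0, 111.2]
ft_force: [3.5, 0.7, -3.2]
finger_gap: 0.182
finger_force: 25.0
```

Call:
drive_tool --moves '[[[0, 0, 0], -0.08], [[0, 0, 0], -0.16], [[0, 0, 0], -0.24], [[0, 0, 0], -0.31], [[0, 0, 0], -0.35]]'

```text
time: 4.05
tool_pos: [0.6206, 0.2684, 0.1316]
tool_rot: [179.8, 0.1, 131.2]
ft_force: [5.8, 1.7, -5.0]
finger_gap: 0.182
finger_force: 25.0
```

Call:
drive_tool --moves '[[[0, 0, 0], 0], [[0, 0, 0], 0], [[0, 0, 0], 0], [[0, 0, 0], 0]]' --grip 0.6

```text
time: 4.45
tool_pos: [0.6186, 0.2678, 0.1316]
tool_rot: [-180.0, -0.0, 131.0]
ft_force: [-0.5, -0.7, 0.4]
finger_gap: 0.521
finger_force: 0.0
```

Call:
drive_tool --moves '[[[0, 0, -40], 0], [[0, 0, -80], 0], [[0, 0, -130], 0], [[0, 0, -180], 0], [[0, 0, -180], 0]]'

```text
time: 4.95
tool_pos: [0.6225, 0.2697, 0.3201]
tool_rot: [179.1, 0.2, 131.0]
ft_force: [1.2, 0.8, 0.3]
finger_gap: 0.601
finger_force: 0.0
```

```bash
python3 -c "
from h import *
go(480,244,300,130)"
```

```text
go [  74.1 -124.7   17.9] 0.017 | now [622.5 269.7 320.1] [179.1   0.2 131. ] q7 10.7 gap 0.601 t 4.95
```

Call:
drive_tool --moves '[[[74, -125, 60], 0.017], [[74, -125, 60], 0.017], [[74, -125, 60], 0.017], [[74, -125, 60], 0.017], [[74, -125, 60], 0.017]]'

```text
time: 5.45
tool_pos: [0.4739, 0.2411, 0.251]
tool_rot: [-179.8, -0.0, 130.1]
ft_force: [1.0, -0.6, 1.3]
finger_gap: 0.599
finger_force: 0.0
```

Call:
drive_tool --moves '[[[0, 0, 0], 0], [[0, 0, 0], 0]]'

```text
time: 5.65
tool_pos: [0.4785, 0.2425, 0.2523]
tool_rot: [179.8, 0.0, 130.0]
ft_force: [0.1, -0.6, -0.0]
finger_gap: 0.598
finger_force: 0.0
```

```bash
python3 -c "
from h import *
go(480,244,250,130)
s=snap('wrist'); save(s,'w2.png',k=1.25)"
```

```text
go [0.1 2.1 2.3] -0.0 | now [478.5 242.5 252.3] [179.8   0.  130. ] q7 3.8 gap 0.598 t 5.65
```

View pics/w2.png

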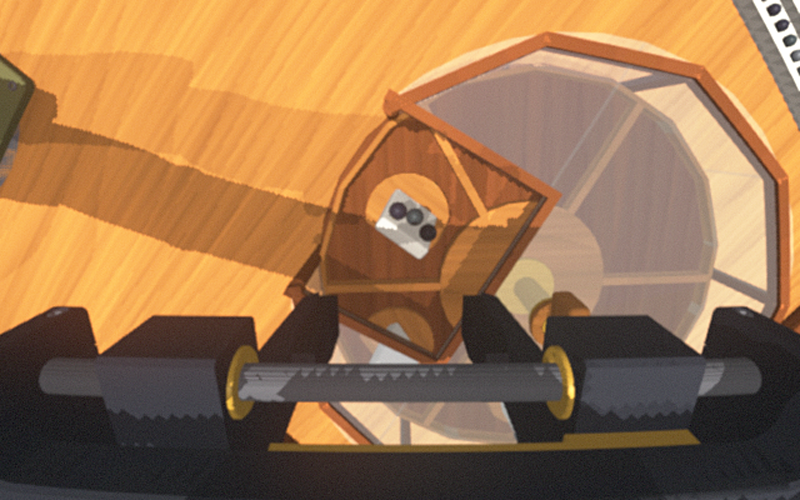

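C is centred in the opening: the panel is at about (407,222), with pearls at (398,210), (414,216) and (428,233), front facing upper right. I'll get its pose from depth and outlines.

```bash
cat >> h.py <<'E'
def pose(s,cx,cy,zf,r=.05):
    """stand pose from depth: panel points (zf+22..zf+80mm), world centre guess in m -> origin(mm), yaw(deg), base fit"""
    H,W=s['range_z'].shape; K=np.array(s['mtx']);T=np.array(s['world_to_cam'])
    u,v=np.meshgrid(np.arange(0,W),np.arange(0,H)); uv=np.stack([u,v],-1).reshape(-1,1,2).astype(float)
    n=cv2.undistortPoints(uv,K,np.array(s['dist_coeffs'],float))[:,0]; d=s['range_z'].reshape(-1)
    X=np.c_[n*d[:,None],d]; X=(X-T[:3,3])@T[:3,:3]; X=X[d>0]
    X=X[np.hypot(X[:,0]-cx,X[:,1]-cy)<r]
    P=X[(X[:,2]>zf+.02)&(X[:,2]<zf+.082)]
    # width direction = horizontal direction along which plane is level
    c=P.mean(0)
    from scipy.optimize import least_squares
    def f(q):  # face plane: slope tan .35 ; rel x of surface at height h: -(h-.043)tan.35 + 7mm/cos.35
        a=q[0]; e=np.cos(a)*(P[:,0]-cx)+np.sin(a)*(P[:,1]-cy)-q[1]
        return (e+(P[:,2]-zf-.043)*np.tan(.35)-.007/np.cos(.35))*1000
    best=None
    for a0 in np.radians(np.arange(0,360,30)):
        R=least_squares(f,[a0,0],loss='soft_l1',f_scale=2)
        if best is None or R.cost<best.cost: best=R
    a=best.x[0]; w=-np.sin(a)*(P[:,0]-cx)+np.cos(a)*(P[:,1]-cy); lo,hi=np.percentile(w,[1,99])
    o=np.array([cx,cy])+best.x[1]*np.array([np.cos(a),np.sin(a)])+(lo+hi)/2*np.array([-np.sin(a),np.cos(a)])
    B=X[(X[:,2]>zf+.008)&(X[:,2]<zf+.018)]
    print('pose',np.round(o*1000,1),'yaw',round(np.degrees(a)%360,1),'n',len(P),'width',round((hi-lo)*1000,1),'ztop',P[:,2].max().round(4),'cost/n',round(best.cost/len(P),2),'base z',np.median(B[:,2]).round(4) if len(B) else None,'max r of base',np.round(1000*np.percentile(np.hypot(*(B[:,:2]-o).T),[50,98]),1) if len(B) else '')
    return o,a
E
python3 -c "
from h import *
s=load('wrist')
print(px(s,408/1.25,200/1.25,.044),px(s,414/1.25,216/1.25))
x=px(s,408/1.25,210/1.25,.06); o,a=pose(s,x[0],x[1],.03); pose(s,*o,.03)
s=load('top'); print('tray'); pose(s,.540,-.149,.01); pose(s,.504,-.365,.01)
"
```

```text
[0.47647001 0.25927702 0.044     ] [0.48252238 0.2577781  0.09516852]
pose [483.7 247.8] yaw 94.7 n 1640 width 46.2 ztop 0.1068 cost/n 7.44 base z 0.046 max r of base [32.5 39.7]
pose [483.7 247.8] yaw 94.7 n 1640 width 46.2 ztop 0.1068 cost/n 7.44 base z 0.046 max r of base [32.5 39.7]
tray
pose [ 535.6 -154. ] yaw 348.5 n 168 width 60.4 ztop 0.0917 cost/n 6.96 base z 0.0226 max r of base [37.9 54.7]
pose [ 500.1 -367. ] yaw 355.3 n 182 width 57.8 ztop 0.0897 cost/n 7.99 base z 0.0232 max r of base [37.8 52.6]
```

```bash
python3 -c "
from h import *
go(484,243.5,180,94.5)"
```

```text
go [-2.8  5.  72.1] 0.619 | now [478.2 242.4 252.1] [179.8   0.  130. ] q7 3.8 gap 0.603 t 5.7
```

Call:
drive_tool --moves '[[[-3, 5, 15], 0.125], [[-3, 5, 30], 0.25], [[-3, 5, 45], 0.375], [[-3, 5, 60], 0.5], [[-3, 5, 72], 0.619]]' --grip 0.78

```text
time: 6.2
tool_pos: [0.4832, 0.243, 0.179]
tool_rot: [179.9, -0.0, 94.3]
ft_force: [0.0, 0.1, -0.0]
finger_gap: 0.78
finger_force: 0.0
```

Call:
drive_tool --moves '[[[0, 0, 0], 0], [[0, 0, 0], 0], [[0, 0, 0], 0]]'

```text
time: 6.5
tool_pos: [0.4828, 0.243, 0.1803]
tool_rot: [179.9, -0.1, 94.7]
ft_force: [0.2, -1.1, -0.1]
finger_gap: 0.778
finger_force: 0.0
```

```bash
python3 -c "
from h import *
go(484,243.5,66,94.5)
s=snap('wrist'); save(s,'w3.png',k=1.25)
o,a=pose(s,.484,.248,.03); pose(s,*o,.03)"
```

```text
go [  0.3   1.1 114.3] 0.003 | now [482.8 243.  180.3] [ 1.799e+02 -1.000e-01  9.470e+01] q7 -22.0 gap 0.778 t 6.5
pose [484.2 248.3] yaw 93.8 n 2869 width 46.1 ztop 0.1069 cost/n 6.9 base z 0.0459 max r of base [32.9 39.5]
pose [484.2 248.3] yaw 93.8 n 2869 width 46.1 ztop 0.1069 cost/n 6.9 base z 0.0459 max r of base [32.9 39.5]
```

View pics/w3.png

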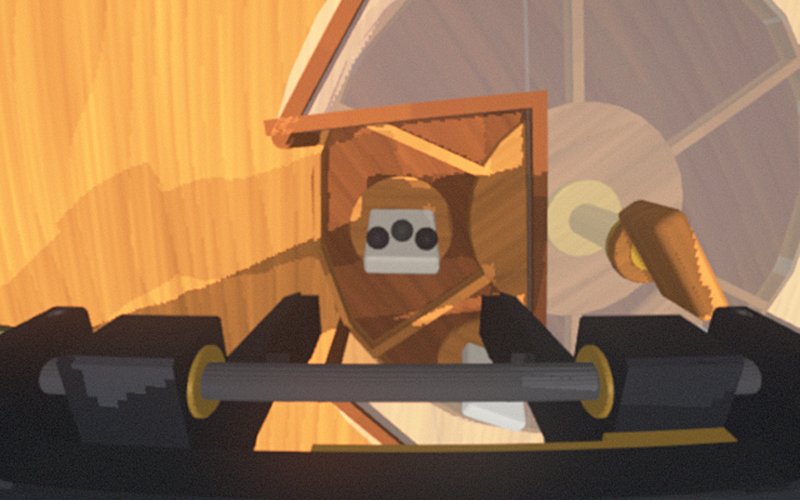

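The panel is at (402,240), square to the gripper and centred between the fingers at x = 320 and 480, so I descend and grip.

Call:
drive_tool --moves '[[[0, 1, 40], 0.01], [[0, 1, 75], 0.01], [[0, 1, 100], 0.01], [[0, 1, 114], 0.01], [[0, 1, 114], 0.01]]'

```text
time: 7.05
tool_pos: [0.4823, 0.2424, 0.0646]
tool_rot: [-179.9, 0.0, 94.0]
ft_force: [0.5, -0.8, 1.2]
finger_gap: 0.779
finger_force: 0.0
```

Call:
drive_tool --moves '[[[0, 0, 0], 0], [[0, 0, 0], 0], [[0, 0, 0], 0], [[0, 0, 0], 0], [[0, 0, 0], 0]]' --grip 0.3 --grip_force 40

```text
time: 7.55
tool_pos: [0.4837, 0.2432, 0.0668]
tool_rot: [179.9, -0.1, 94.0]
ft_force: [0.1, 0.4, 6.9]
finger_gap: 0.541
finger_force: 40.0
```

```bash
python3 -c "
from h import *
go(484,243.5,66,94.5); print(robot.get_obs()['ft_force'],robot.get_obs()['finger_force'])"
```

```text
go [0.3 0.3 0.8] -0.008 | now [483.7 243.2  66.8] [ 1.799e+02 -1.000e-01  9.400e+01] q7 -21.7 gap 0.541 t 7.55
[0.06661152 0.41731359 6.87169111] 39.99228509142995
```

Call:
drive_tool --moves '[[[0, 0, -20], 0], [[0, 0, -50], 0], [[0, 0, -85], 0], [[0, 0, -115], 0], [[0, 0, -130], 0]]' --grip_force 55

```text
time: 8.05
tool_pos: [0.4835, 0.243, 0.1982]
tool_rot: [179.8, -0.1, 94.0]
ft_force: [0.6, 0.3, -3.3]
finger_gap: 0.541
finger_force: 55.0
```

```bash
python3 -c "
from h import *
go(518,-257,190,-9.6)"
```

```text
go [-501.2   -0.6    7.4] 1.808 | now [483.5 243.  198.2] [ 1.798e+02 -1.000e-01  9.400e+01] q7 -22.5 gap 0.541 t 8.05
```

Call:
drive_tool --moves '[[[-20, 0, 0], 0.06], [[-55, 0, 0], 0.18], [[-95, 0, 0], 0.31], [[-135, 0, 0], 0.45], [[-175, 0, 0], 0.59]]'

```text
time: 8.55
tool_pos: [0.4938, 0.0652, 0.1948]
tool_rot: [-179.9, 0.1, 59.7]
ft_force: [-0.1, 0.6, -3.2]
finger_gap: 0.535
finger_force: 55.0
```

```bash
python3 -c "
from h import *
go(518,-257,190,-9.6)"
```

```text
go [-266.1  183.3    5.1] 1.21 | now [493.8  65.2 194.8] [-1.799e+02  1.000e-01  5.970e+01] q7 -29.4 gap 0.535 t 8.55
```

Call:
drive_tool --moves '[[[-35, 24, 0], 0.13], [[-72, 50, 0], 0.27], [[-110, 76, 2], 0.41], [[-148, 102, 3], 0.55], [[-186, 128, 4], 0.69]]'

```text
time: 9.05
tool_pos: [0.5119, -0.1595, 0.1907]
tool_rot: [-179.9, 0.1, 20.2]
ft_force: [0.7, 0.5, -2.8]
finger_gap: 0.54
finger_force: 55.0
```

```bash
python3 -c "
from h import *
go(518,-257,190,-9.6)"
```

```text
go [-27.9  93.6   0.7] 0.52 | now [ 511.9 -159.5  190.7] [-1.799e+02  1.000e-01  2.020e+01] q7 -35.4 gap 0.54 t 9.05
```

Call:
drive_tool --moves '[[[-8, 28, 0], 0.13], [[-15, 52, 0], 0.26], [[-21, 74, 0], 0.38], [[-26, 88, 0], 0.47], [[-28, 94, 0], 0.52]]'

```text
time: 9.55
tool_pos: [0.5187, -0.2573, 0.1907]
tool_rot: [179.9, 0.1, -9.6]
ft_force: [-0.6, 0.8, -2.9]
finger_gap: 0.539
finger_force: 55.0
```

Call:
drive_tool --moves '[[[0, 0, 0], 0], [[0, 0, 0], 0], [[0, 0, 0], 0]]'

```text
time: 9.85
tool_pos: [0.5206, -0.2533, 0.1912]
tool_rot: [-179.9, 0.0, -9.0]
ft_force: [0.4, -0.1, -2.5]
finger_gap: 0.534
finger_force: 55.0
```

```bash
python3 -c "
from h import *
go(518,-257,190,-9.6)
s=snap('wrist'); save(s,'w4.png',k=1.25)
o,a=pose(s,.52,-.257,.153)
t=snap('top')
"
```

```text
go [-2.   4.1  1.2] 0.011 | now [ 520.6 -253.3  191.2] [-179.9    0.    -9. ] q7 -49.7 gap 0.534 t 9.85
pose [ 529.2 -254.9] yaw 350.7 n 11594 width 75.0 ztop 0.235 cost/n 5.54 base z 0.17 max r of base [31.2 38.7]
```

View pics/w4.png

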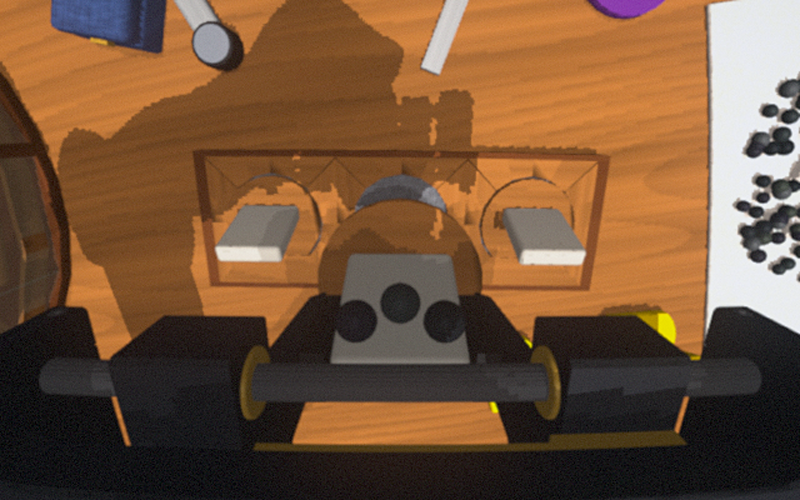

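The held stand is upright over the tray. Tray corners are at (194,152), (609,157), (588,288) and (211,285), and the recess 1 far arc is at (400,176).

```bash
python3 -c "
from h import *
s=load('wrist')
q=[(194,152),(609,157),(588,290),(211,286)]
t=[px(s,u/1.25,v/1.25,.02)[:2]*1000 for u,v in q]; print(np.round(t,1))
for i in range(4): d=t[i]-t[(i+1)%4]; print(np.linalg.norm(d).round(1),np.degrees(np.arctan2(d[1],d[0])).round(1))
print('c',sum(t)/4)
for u,v in [(205,220),(400,140),(400,168),(600,215),(300,180)]: print(px(s,u/1.25,v/1.25).round(4))
# arcs at z=.02
for n,u,v in [('r1 top',400,176),('r1 L',357,205),('r1 R',447,205),('r0 top',270,175),('r0 right',321,220),('r2 top',528,176),('r2 left',481,220)]: print(n,(px(s,u/1.25,v/1.25,.02)*1000).round(1))
im=s['frame'][115:240,150:495,::-1]; cv2.imwrite('pics/w4c.png',cv2.resize(im,None,fx=2.3,fy=2.3,interpolation=3))
"
```

```text
[[ 611.2  -92.5]
 [ 552.  -436.9]
 [ 433.1 -416.4]
 [ 492.1  -71.4]]
349.5 80.3
120.6 -9.8
350.0 -99.7
120.9 170.0
c [ 522.11242543 -254.32325801]
[ 0.5534 -0.0855  0.0212]
[ 0.5919 -0.2648  0.0009]
[ 0.5697 -0.2613  0.0215]
[ 0.5035 -0.4273  0.0218]
[ 0.5735 -0.1772  0.0235]
r1 top [ 563.  -260.2   20. ]
r1 L [ 544.6 -219.9   20. ]
r1 R [ 532.4 -296.2   20. ]
r0 top [ 581.6 -151.9   20. ]
r0 right [ 536.7 -186.5   20. ]
r2 top [ 546.4 -367.1   20. ]
r2 left [ 514.8 -323.8   20. ]
```

View pics/w4c.png

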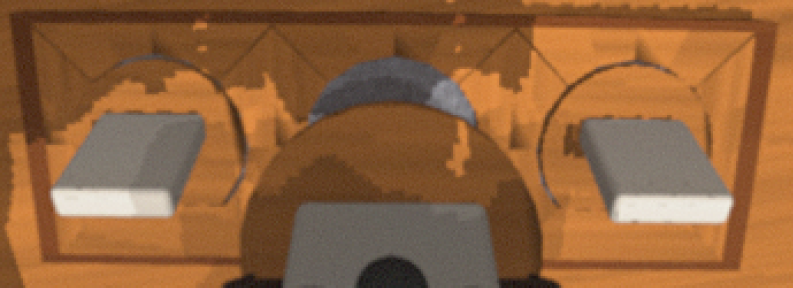

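```bash
python3 -c "
from h import *
from scipy.optimize import least_squares
s=load('wrist')
P=[px(s,150+u/2.3,115+v/2.3,.169)[:2]*1000 for u,v in [(395,101),(330,115),(460,113),(244,240),(541,240),(283,160),(502,158)]]
P=np.array(P); print(P.round(1))
r=least_squares(lambda q:np.hypot(*(P-q[:2]).T)-q[2],[520,-255,40]); print(r.x,r.fun.round(1))
r=least_squares(lambda q:np.hypot(*(P-q[:2]).T)-40,[520,-255]); print(r.x,r.fun.round(1)); c=r.x
# panel top edge direction -> yaw ; back top corners at z .155+.075
a=px(s,(150+300/2.3),115+205/2.3,.155+.022)[:2];b=px(s,(150+487/2.3),115+205/2.3,.155+.022)[:2];d=a-b;print('panel bottom dir',np.degrees(np.arctan2(d[1],d[0]))-90,np.linalg.norm(d))
o=robot.get_obs();print(o['tool_pos'],o['tool_rot'])
"
```

```text
[[ 566.9 -261.9]
 [ 566.  -245.4]
 [ 561.4 -277.4]
 [ 537.  -217.1]
 [ 524.7 -294.1]
 [ 556.5 -231.6]
 [ 548.3 -286.4]]
[ 528.27643753 -255.35727141   38.56228803] [ 0.6  0.4  1.2  0.7  0.3 -1.6 -1.6]
[ 526.53420551 -255.08289992] [ 0.9  0.6  1.4 -0.6 -1.  -1.9 -1.8]
panel bottom dir -9.056466356564599 0.045997697199336544
[ 0.52084904 -0.25361857  0.19148744] [-1.79944527e+02  1.28281774e-02 -9.01792073e+00]
```

Call:
drive_tool --moves '[[[-5, 0, 40], 0.013], [[-5, 0, 80], 0.013], [[-5, 0, 110], 0.013], [[-5, 0, 128], 0.013], [[-5, 0, 132], 0.013]]'

```text
time: 10.45
tool_pos: [0.5148, -0.2526, 0.0576]
tool_rot: [-179.9, 0.2, -9.8]
ft_force: [0.9, 0.8, -1.6]
finger_gap: 0.536
finger_force: 55.0
```

Call:
drive_tool --moves '[[[0, 0, 0], 0], [[0, 0, 0], 0], [[0, 0, 0], 0]]'

```text
time: 10.75
tool_pos: [0.5167, -0.2543, 0.0608]
tool_rot: [180.0, -0.1, -9.9]
ft_force: [0.5, -0.8, -2.3]
finger_gap: 0.537
finger_force: 55.0
```

```bash
python3 -c "
from h import *
go(516,-253.3,46,-9.75); print(robot.get_obs()['ft_force'])"
```

```text
go [-0.9 -0.9 14.8] -0.002 | now [ 516.7 -254.3   60.8] [ 1.8e+02 -1.0e-01 -9.9e+00] q7 -43.7 gap 0.537 t 10.75
[ 0.47343055 -0.83873441 -2.25145968]
```

Call:
drive_tool --moves '[[[-1, -1, 2], 0], [[-1, -1, 4], 0], [[-1, -1, 6], 0], [[-1, -1, 8], 0], [[-1, -1, 8], 0]]'

```text
time: 11.25
tool_pos: [0.5153, -0.2529, 0.0513]
tool_rot: [180.0, -0.0, -9.9]
ft_force: [1.3, 0.0, -3.3]
finger_gap: 0.539
finger_force: 55.0
```

Call:
drive_tool --moves '[[[0, 0, 2], 0], [[0, 0, 4], 0], [[0, 0, 5], 0], [[0, 0, 5], 0], [[0, 0, 5], 0]]'

```text
time: 11.75
tool_pos: [0.5153, -0.2529, 0.0469]
tool_rot: [180.0, -0.0, -9.9]
ft_force: [1.0, 0.4, 3.2]
finger_gap: 0.535
finger_force: 55.0
```

```bash
python3 -c "
from h import *
go(516,-252.7,46,-9.75); print(robot.get_obs()['ft_force'])"
```

```text
go [ 0.7 -0.3  0.9] -0.002 | now [ 515.3 -252.9   46.9] [180.   -0.   -9.9] q7 -43.2 gap 0.535 t 11.75
[1.00754041 0.36236091 3.15558141]
```

Call:
drive_tool --moves '[[[0, 0, 0], 0], [[0, 0, 0], 0], [[0, 0, 0], 0], [[0, 0, 0], 0]]' --grip 0.75

```text
time: 12.15
tool_pos: [0.5147, -0.2527, 0.0464]
tool_rot: [-180.0, 0.0, -9.9]
ft_force: [-0.1, -0.2, 0.4]
finger_gap: 0.746
finger_force: 0.0
```

Call:
drive_tool --moves '[[[0, 0, -20], 0], [[0, 0, -50], 0], [[0, 0, -90], 0], [[0, -30, -120], 0], [[0, -70, -130], 0]]'

```text
time: 12.65
tool_pos: [0.5279, -0.1867, 0.1799]
tool_rot: [179.8, -0.3, -10.2]
ft_force: [1.1, 1.0, -0.2]
finger_gap: 0.746
finger_force: 0.0
```

Call:
drive_tool --moves '[[[0, -30, 0], 0], [[0, -40, 0], 0], [[0, -40, 0], 0], [[0, -40, 0], 0], [[0, -40, 0], 0]]'

```text
time: 13.15
tool_pos: [0.5332, -0.1467, 0.1765]
tool_rot: [179.9, 0.0, -10.0]
ft_force: [-0.1, 0.1, -0.5]
finger_gap: 0.745
finger_force: 0.0
```

```bash
python3 -c "
from h import *
go(534.5,-144.8,47,-9.75)
s=snap('wrist')
for c in [(.5407,-.1459),(.522,-.254)]:
  o,a=pose(s,*c,.01,.045); pose(s,*o,.01,.045)
t=snap('top')
im=np.hstack([cv2.resize(s['frame'],None,fx=.62,fy=.62)[:245],cv2.resize(t['frame'][85:250,130:470],None,fx=1.18,fy=1.18)[:194].copy().__class__ and np.zeros((245,1,3),np.uint8)])
b=cv2.resize(t['frame'][85:250,130:470],(640,311)); im=np.vstack([s['frame'][:280],b]); cv2.imwrite('pics/m5.png',im[...,::-1])
"
```

```text
go [  0.9  -2.3 129.5] -0.005 | now [ 533.2 -146.7  176.5] [179.9   0.  -10. ] q7 -57.6 gap 0.745 t 13.15
pose [ 541.4 -145.5] yaw 350.3 n 2518 width 46.5 ztop 0.087 cost/n 2.56 base z 0.0254 max r of base [36.5 45. ]
pose [ 541.4 -145.5] yaw 350.3 n 2518 width 46.5 ztop 0.087 cost/n 2.56 base z 0.0254 max r of base [36.5 44.7]
pose [ 521.9 -252.9] yaw 352.5 n 2764 width 46.1 ztop 0.0872 cost/n 7.18 base z 0.0254 max r of base [34.9 45. ]
pose [ 521.9 -252.9] yaw 352.5 n 2764 width 46.1 ztop 0.0872 cost/n 7.18 base z 0.0254 max r of base [35.  44.7]
```

View pics/m5.png

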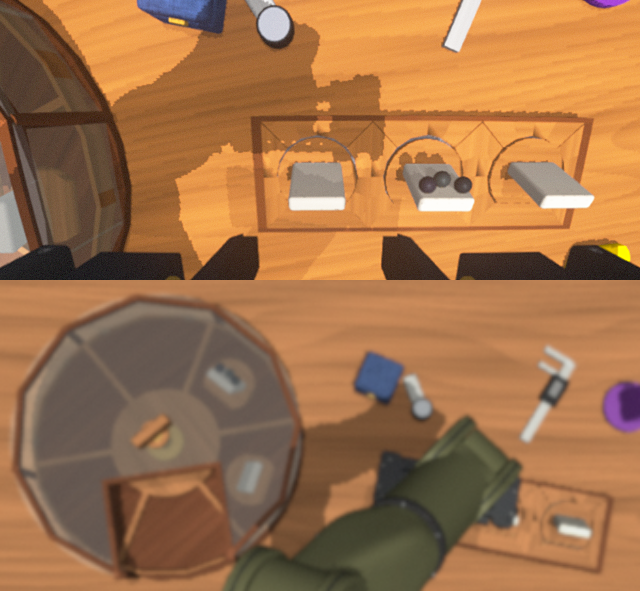

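The pearl stand is home in the middle recess at (440,188), the same height as its neighbours. The bare stand at (318,185) is square between the fingers.

Call:
drive_tool --moves '[[[1, -2, 45], 0], [[1, -2, 85], 0], [[1, -2, 115], 0], [[1, -2, 129], 0], [[1, -2, 129], 0]]'

```text
time: 13.75
tool_pos: [0.534, -0.1431, 0.0462]
tool_rot: [-180.0, 0.2, -9.9]
ft_force: [0.9, -0.1, -0.0]
finger_gap: 0.748
finger_force: 0.0
```

Call:
drive_tool --moves '[[[0, 0, 0], 0], [[0, 0, 0], 0], [[0, 0, 0], 0], [[0, 0, 0], 0], [[0, 0, 0], 0]]' --grip 0.3 --grip_force 55

```text
time: 14.25
tool_pos: [0.5362, -0.1433, 0.049]
tool_rot: [180.0, -0.2, -9.9]
ft_force: [-0.5, -0.5, 6.9]
finger_gap: 0.536
finger_force: 55.0
```

Call:
drive_tool --moves '[[[0, 0, -20], 0], [[0, 0, -50], 0], [[0, 0, -90], 0], [[0, 0, -130], 0], [[0, 0, -150], 0]]'

```text
time: 14.75
tool_pos: [0.536, -0.1428, 0.2007]
tool_rot: [180.0, -0.2, -9.9]
ft_force: [0.2, -0.3, -4.6]
finger_gap: 0.537
finger_force: 55.0
```

```bash
python3 -c "
from h import *
go(480,239,195,94)"
```

```text
go [-120.5 -366.6    5.2] -1.813 | now [ 536.  -142.8  200.7] [180.   -0.2  -9.9] q7 -58.6 gap 0.537 t 14.75
```

Call:
drive_tool --moves '[[[-6, -18, 2], -0.06], [[-17, -50, 4], -0.18], [[-28, -86, 5], -0.31], [[-40, -122, 5], -0.45], [[-52, -158, 5], -0.59]]'

```text
time: 15.25
tool_pos: [0.5087, 0.0254, 0.191]
tool_rot: [-179.8, 0.2, 24.5]
ft_force: [0.6, 0.5, -2.8]
finger_gap: 0.54
finger_force: 55.0
```

```bash
python3 -c "
from h import *
go(480,238,195,94)"
```

```text
go [  62.1 -205.3   -3.6] -1.213 | now [508.7  25.4 191. ] [-179.8    0.2   24.5] q7 -48.0 gap 0.54 t 15.25
```

Call:
drive_tool --moves '[[[10, -32, -2], -0.13], [[20, -64, -4], -0.27], [[29, -96, -4], -0.41], [[39, -128, -4], -0.55], [[48, -158, -4], -0.69]]'

```text
time: 15.75
tool_pos: [0.4878, 0.189, 0.1951]
tool_rot: [-179.8, 0.1, 64.1]
ft_force: [0.3, 0.2, -3.0]
finger_gap: 0.54
finger_force: 55.0
```

```bash
python3 -c "
from h import *
go(480,238,195,94)"
```

```text
go [ 40.7 -28.5   0.1] -0.522 | now [487.8 189.  195.1] [-1.798e+02  1.000e-01  6.410e+01] q7 -37.0 gap 0.54 t 15.75
```

Call:
drive_tool --moves '[[[14, -10, 0], -0.13], [[25, -18, 0], -0.26], [[34, -24, 0], -0.38], [[40, -28, 0], -0.47], [[41, -28, 0], -0.52]]'

```text
time: 16.25
tool_pos: [0.4809, 0.2377, 0.1949]
tool_rot: [-179.8, -0.1, 93.8]
ft_force: [-0.0, 0.4, -3.0]
finger_gap: 0.539
finger_force: 55.0
```

Call:
drive_tool --moves '[[[0, 0, 0], 0], [[0, 0, 0], 0], [[0, 0, 0], 0]]'

```text
time: 16.55
tool_pos: [0.4832, 0.235, 0.196]
tool_rot: [-179.9, 0.0, 93.3]
ft_force: [-0.3, -0.0, -3.5]
finger_gap: 0.539
finger_force: 55.0
```

```bash
python3 -c "
from h import *
go(480,238,69,94)"
```

```text
go [  3.2  -2.8 127. ] -0.013 | now [483.2 235.  196. ] [-179.9    0.    93.3] q7 -21.2 gap 0.539 t 16.55
```

Call:
drive_tool --moves '[[[3, -3, 40], 0], [[3, -3, 80], 0], [[3, -3, 110], 0], [[3, -3, 120], 0], [[3, -3, 124], 0]]'

```text
time: 17.05
tool_pos: [0.4805, 0.2376, 0.0718]
tool_rot: [-179.9, 0.0, 93.2]
ft_force: [0.5, -0.1, -3.0]
finger_gap: 0.539
finger_force: 55.0
```

Call:
drive_tool --moves '[[[0, 0, 1], 0], [[0, 0, 2], 0], [[0, 0, 3], 0], [[0, 0, 4], 0], [[0, 0, 4], 0]]'

```text
time: 17.55
tool_pos: [0.4813, 0.238, 0.0691]
tool_rot: [179.9, -0.0, 93.3]
ft_force: [0.0, -0.2, -0.9]
finger_gap: 0.54
finger_force: 55.0
```

Nearly down; last millimetre, then release and lift.

Call:
drive_tool --moves '[[[0, 0, 1], 0], [[0, 0, 1], 0], [[0, 0, 1], 0]]'

```text
time: 17.85
tool_pos: [0.4812, 0.238, 0.069]
tool_rot: [179.9, -0.0, 93.3]
ft_force: [-2.5, -0.4, 9.8]
finger_gap: 0.536
finger_force: 55.0
```

Call:
drive_tool --moves '[[[0, 0, 0], 0], [[0, 0, 0], 0], [[0, 0, 0], 0], [[0, 0, 0], 0]]' --grip 0.75

```text
time: 18.25
tool_pos: [0.4809, 0.2379, 0.0675]
tool_rot: [180.0, -0.0, 93.3]
ft_force: [0.3, 0.3, -0.6]
finger_gap: 0.748
finger_force: 0.0
```

Call:
drive_tool --moves '[[[0, 0, -20], 0], [[0, 0, -50], 0], [[0, 0, -90], 0], [[0, 0, -130], 0], [[0, 0, -150], 0]]'

```text
time: 18.75
tool_pos: [0.4821, 0.2383, 0.2206]
tool_rot: [179.8, -0.1, 93.2]
ft_force: [0.8, 0.5, 0.3]
finger_gap: 0.753
finger_force: 0.0
```

```bash
python3 -c "
from h import *
go(619.3,268,230,131)
s=snap('wrist'); o,a=pose(s,.48,.243,.03); o,a=pose(s,*o,.03)
d=o-[.62,.268]; print(np.hypot(*d),np.degrees(np.arctan2(d[1],d[0])))
cv2.imwrite('pics/w6.png',s['frame'][...,::-1])
"
```

```text
go [ 21.9 138.7  -8.7] -0.659 | now [482.1 238.3 220.6] [ 1.798e+02 -1.000e-01  9.320e+01] q7 -21.6 gap 0.753 t 18.75
pose [481.7 242. ] yaw 93.2 n 2090 width 46.2 ztop 0.1075 cost/n 2.58 base z 0.0459 max r of base [33.3 39.9]
pose [481.7 242. ] yaw 93.2 n 2090 width 46.2 ztop 0.1075 cost/n 2.58 base z 0.0459 max r of base [33.3 39.9]
0.14073471925103115 -169.34219755112335
```

View pics/w6.png

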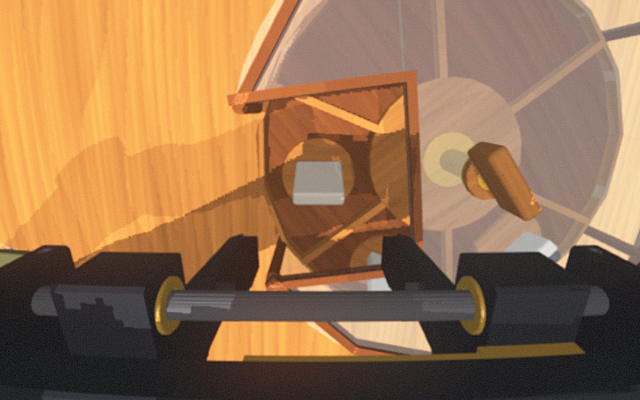

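The bare stand is upright in the middle of the opening compartment at (318,175). Next I go to the bar.

Call:
drive_tool --moves '[[[5, 30, -9], -0.13], [[10, 62, -9], -0.26], [[15, 94, -9], -0.4], [[20, 125, -9], -0.53], [[22, 139, -9], -0.659]]' --grip 0.6

```text
time: 19.3
tool_pos: [0.6207, 0.2676, 0.2256]
tool_rot: [180.0, 0.0, 131.3]
ft_force: [0.3, 0.0, 0.3]
finger_gap: 0.603
finger_force: 0.0
```

Call:
drive_tool --moves '[[[0, 0, 0], 0], [[0, 0, 0], 0], [[0, 0, 0], 0]]'

```text
time: 19.6
tool_pos: [0.617, 0.2678, 0.2263]
tool_rot: [-179.9, -0.0, 130.9]
ft_force: [-0.8, 0.2, 0.1]
finger_gap: 0.599
finger_force: 0.0
```

```bash
python3 -c "
from h import *
go(619.5,268,132,131)"
```

```text
go [-1.5  2.2 94.3] -0.001 | now [617.  267.8 226.3] [-179.9   -0.   130.9] q7 10.7 gap 0.599 t 19.6
```

Call:
drive_tool --moves '[[[-1, 2, 40], 0], [[-1, 2, 75], 0], [[-1, 2, 94], 0], [[-1, 2, 94], 0], [[-1, 2, 94], 0]]'

```text
time: 20.1
tool_pos: [0.6202, 0.2687, 0.1333]
tool_rot: [180.0, 0.0, 131.0]
ft_force: [-0.3, 0.1, -0.8]
finger_gap: 0.6
finger_force: 0.0
```

Call:
drive_tool --moves '[[[0, 0, 0], 0], [[0, 0, 0], 0], [[0, 0, 0], 0], [[0, 0, 0], 0], [[0, 0, 0], 0]]' --grip 0 --grip_force 25

```text
time: 20.6
tool_pos: [0.6206, 0.2683, 0.1329]
tool_rot: [180.0, 0.0, 131.0]
ft_force: [-0.7, 0.0, 2.0]
finger_gap: 0.177
finger_force: 25.0
```

Call:
drive_tool --moves '[[[0, 0, 0], 0.03], [[0, 0, 0], 0.09], [[0, 0, 0], 0.17], [[0, 0, 0], 0.26], [[0, 0, 0], 0.35]]'

```text
time: 21.1
tool_pos: [0.6201, 0.268, 0.1329]
tool_rot: [-179.9, 0.0, 110.7]
ft_force: [-2.3, -1.1, 2.6]
finger_gap: 0.177
finger_force: 25.0
```

Call:
drive_tool --moves '[[[0, 0, 0], 0.09], [[0, 0, 0], 0.18], [[0, 0, 0], 0.27], [[0, 0, 0], 0.36], [[0, 0, 0], 0.45]]'

```text
time: 21.6
tool_pos: [0.6194, 0.2679, 0.1329]
tool_rot: [-179.9, 0.1, 84.9]
ft_force: [-3.4, -0.5, 5.6]
finger_gap: 0.175
finger_force: 25.0
```

Call:
drive_tool --moves '[[[0, 0, 0], 0.09], [[0, 0, 0], 0.18], [[0, 0, 0], 0.27], [[0, 0, 0], 0.36], [[0, 0, 0], 0.45]]'

```text
time: 22.1
tool_pos: [0.6186, 0.2681, 0.1329]
tool_rot: [-179.8, 0.1, 59.2]
ft_force: [-5.4, -2.4, 6.5]
finger_gap: 0.18
finger_force: 25.0
```

Call:
drive_tool --moves '[[[0, 0, 0], 0.09], [[0, 0, 0], 0.18], [[0, 0, 0], 0.27], [[0, 0, 0], 0.36], [[0, 0, 0], 0.45]]'

```text
time: 22.6
tool_pos: [0.6181, 0.2686, 0.1329]
tool_rot: [-179.8, 0.2, 33.4]
ft_force: [-6.1, -1.7, 6.3]
finger_gap: 0.181
finger_force: 25.0
```

Call:
drive_tool --moves '[[[0, 0, 0], 0.09], [[0, 0, 0], 0.18], [[0, 0, 0], 0.27], [[0, 0, 0], 0.35], [[0, 0, 0], 0.39]]'

```text
time: 23.1
tool_pos: [0.6179, 0.2693, 0.1329]
tool_rot: [-179.9, 0.3, 11.1]
ft_force: [-7.0, 0.4, 8.4]
finger_gap: 0.178
finger_force: 25.0
```

Call:
drive_tool --moves '[[[0, 0, 0], 0], [[0, 0, 0], 0], [[0, 0, 0], 0], [[0, 0, 0], 0], [[0, 0, 0], 0]]' --grip 0.6

```text
time: 23.6
tool_pos: [0.6207, 0.2682, 0.1325]
tool_rot: [-180.0, -0.0, 11.3]
ft_force: [0.5, -0.6, -0.3]
finger_gap: 0.592
finger_force: 0.0
```

```bash
python3 -c "
from h import *
go(480,243,235,11)"
```

```text
go [-142.9   -2.8 -102.5] 0.005 | now [620.7 268.2 132.5] [-180.    -0.    11.3] q7 -79.6 gap 0.592 t 23.6
```

Call:
drive_tool --moves '[[[0, 0, -45], 0], [[0, 0, -80], 0], [[-30, 0, -102], 0], [[-75, -1, -102], -0.08], [[-120, -3, -102], -0.18]]'

```text
time: 24.1
tool_pos: [0.5018, 0.2472, 0.2353]
tool_rot: [180.0, -0.1, 21.8]
ft_force: [0.4, 0.9, -0.2]
finger_gap: 0.601
finger_force: 0.0
```

Call:
drive_tool --moves '[[[-22, 0, 0], 0], [[-22, 0, 0], 0], [[-22, 0, 0], 0], [[-22, 0, 0], 0]]' --grip 0.78

```text
time: 24.5
tool_pos: [0.4835, 0.2401, 0.2347]
tool_rot: [180.0, -0.1, 21.6]
ft_force: [-0.2, 0.4, 0.2]
finger_gap: 0.782
finger_force: 0.0
```

```bash
python3 -c "
from h import *
s=snap('wrist'); x=[.48,.243]
o,a=pose(s,*x,.03,.06); o,a=pose(s,*o,.03,.05)
w=o-.0055*np.array([np.cos(a),np.sin(a)])
print(w,np.degrees(a)-180)
go(w[0]*1000,w[1]*1000,235,np.degrees(a)-180)
cv2.imwrite('pics/w7.png',s['frame'][...,::-1])
"
```

```text
pose [490.1 236.2] yaw 202.4 n 1309 width 45.4 ztop 0.107 cost/n 9.98 base z 0.0458 max r of base [32.  68.9]
pose [490.1 236.2] yaw 202.4 n 1309 width 45.4 ztop 0.107 cost/n 9.98 base z 0.0458 max r of base [31.4 39.7]
[0.49519059 0.23829309] 22.37584123087879
go [10.3  5.9 -0.4] -0.014 | now [483.4 240.  234.6] [ 1.80e+02 -1.00e-01  2.16e+01] q7 -73.5 gap 0.781 t 24.55
```

View pics/w7.png

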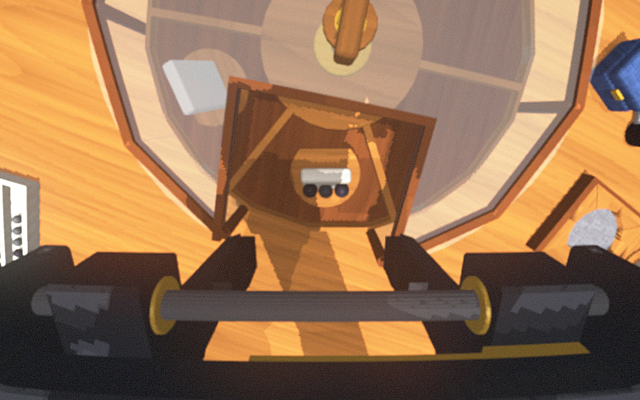

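```bash
python3 -c "
from h import *
s=load('wrist')
a=np.radians(202.4); x=np.array([np.cos(a),np.sin(a)])
p=px(s,325,208,.044)[:2]; print('front',p,p-.04*x)
for u,v in [(290,180),(361,180),(302,168),(350,168)]: print(px(s,u,v,.044),px(s,u,v))
from scipy.optimize import least_squares
cv2.imwrite('pics/w7c.png',cv2.resize(s['frame'][130:230,260:390,::-1],None,fx=6,fy=5.99,interpolation=3))
"
```

```text
front [0.45131655 0.21978326] [0.48829839 0.23502607]
[0.46806711 0.2699745  0.044     ] [0.46534115 0.27009383 0.0329183 ]
[0.49810163 0.19367906 0.044     ] [0.49608142 0.19092467 0.03115807]
[0.48626181 0.26200658 0.044     ] [0.4864511  0.26201914 0.04498451]
[0.50634558 0.21101249 0.044     ] [0.50644719 0.21113729 0.04476416]
```

View pics/w7c.png

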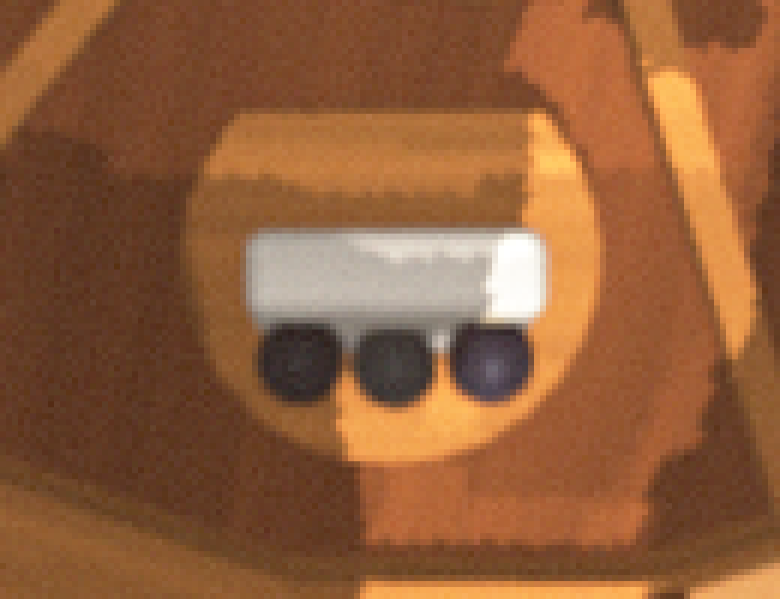

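The crop shows the D clearly: flat at y = 112, front arc at y = 465, sides at x = 183 and 602.

```bash
python3 -c "
from h import *
from scipy.optimize import least_squares
s=load('wrist')
f=lambda u,v: px(s,260+(u-2.5)/6,130+(v-2.5)/6,.044)[:2]*1000
A=np.array([f(*p) for p in [(183,235),(602,250),(392,465),(205,345),(580,350),(300,440),(490,440),(200,175),(590,180)]])
F=np.array([f(245,112),f(395,112),f(545,112)])
d=F[0]-F[2]; print('flat dir',np.degrees(np.arctan2(d[1],d[0])))
def r(q):
  x=np.array([np.cos(q[2]),np.sin(q[2])]); return np.r_[np.hypot(*(A-q[:2]).T)-40,(F-q[:2])@x+28]
R=least_squares(r,[489,236,np.radians(202)]); print(R.x[:2],np.degrees(R.x[2]),R.fun.round(1))
q=R.x; x=np.array([np.cos(q[2]),np.sin(q[2])]); w=q[:2]-5.4*x; print(w); go(*w,66.5,np.degrees(q[2])-180)
"
```

```text
flat dir 111.50833086759837
[490.39708967 235.19021292] 201.51603350093643 [ 0.4 -0.1  0.9 -0.   0.3  0.1  0.5  0.2  0.2 -0.4 -0.4 -0.4]
[495.42079051 237.17072544]
go [  9.8   6.9 168.1] 0.001 | now [483.4 240.  234.6] [ 1.80e+02 -1.00e-01  2.16e+01] q7 -73.5 gap 0.781 t 24.55
```

Call:
drive_tool --moves '[[[10, 7, 40], 0], [[10, 7, 80], 0], [[10, 7, 110], 0], [[10, 7, 110], 0], [[10, 7, 110], 0]]'

```text
time: 25.05
tool_pos: [0.4946, 0.2367, 0.1246]
tool_rot: [180.0, -0.0, 21.6]
ft_force: [0.5, -0.1, 0.0]
finger_gap: 0.783
finger_force: 0.0
```

```bash
python3 -c "
from h import *
go(495.2,237.1,66.5,21.5)"
```

```text
go [ 0.7 -0.2 58.1] 0.001 | now [494.6 236.7 124.6] [180.   -0.   21.6] q7 -67.1 gap 0.783 t 25.05
```

Call:
drive_tool --moves '[[[0, 0, 25], 0], [[0, 0, 45], 0], [[0, 0, 58], 0], [[0, 0, 58], 0], [[0, 0, 58], 0]]'

```text
time: 25.55
tool_pos: [0.4946, 0.2371, 0.0676]
tool_rot: [180.0, -0.1, 21.6]
ft_force: [0.1, 0.3, 0.5]
finger_gap: 0.781
finger_force: 0.0
```

Call:
drive_tool --moves '[[[0, 0, 0], 0], [[0, 0, 0], 0], [[0, 0, 0], 0], [[0, 0, 0], 0], [[0, 0, 0], 0]]' --grip 0.3 --grip_force 55

```text
time: 26.05
tool_pos: [0.4941, 0.2372, 0.0672]
tool_rot: [-180.0, -0.1, 21.6]
ft_force: [-0.8, -0.1, 5.1]
finger_gap: 0.54
finger_force: 55.0
```

Call:
drive_tool --moves '[[[0, 0, -20], 0], [[0, 0, -50], 0], [[0, 0, -85], 0], [[0, 0, -115], 0], [[0, 0, -130], 0]]'

```text
time: 26.55
tool_pos: [0.4944, 0.2369, 0.1987]
tool_rot: [180.0, -0.2, 21.6]
ft_force: [-0.3, -0.1, -1.8]
finger_gap: 0.537
finger_force: 55.0
```

```bash
python3 -c "
from h import *
go(546,-145,190,170.25)"
```

```text
go [-92.5 374.1   8.5] -2.595 | now [494.4 236.9 198.7] [180.   -0.2  21.6] q7 -70.6 gap 0.537 t 26.55
```

Call:
drive_tool --moves '[[[-4, 15, 0], -0.06], [[-11, 42, 2], -0.19], [[-18, 72, 4], -0.33], [[-25, 100, 6], -0.47], [[-32, 128, 8], -0.61]]'

```text
time: 27.05
tool_pos: [0.5106, 0.1048, 0.1881]
tool_rot: [-180.0, 0.0, 56.9]
ft_force: [-0.0, -0.3, -2.1]
finger_gap: 0.541
finger_force: 55.0
```

```bash
python3 -c "
from h import *
go(536.6,-145.2,190,170.25)"
```

```text
go [-195.2  158.4   -1.8] -1.979 | now [510.6 104.8 188.1] [-180.     0.    56.9] q7 -32.9 gap 0.541 t 27.05
```

Call:
drive_tool --moves '[[[-13, 11, 0], -0.14], [[-27, 22, -1], -0.28], [[-41, 33, -2], -0.42], [[-55, 44, -2], -0.56], [[-70, 56, -2], -0.7]]'

```text
time: 27.55
tool_pos: [0.5186, 0.0161, 0.1902]
tool_rot: [-179.9, -0.0, 97.0]
ft_force: [-0.3, 0.9, -1.5]
finger_gap: 0.542
finger_force: 55.0
```

```bash
python3 -c "
from h import *
go(536.6,-145.2,190,170.25)"
```

```text
go [-162.3   -1.7    0.2] -1.279 | now [518.6  16.1 190.2] [-179.9   -0.    97. ] q7 2.7 gap 0.542 t 27.55
```

Call:
drive_tool --moves '[[[-18, 0, 0], -0.14], [[-36, 0, 0], -0.28], [[-54, 0, 0], -0.42], [[-72, 0, 0], -0.56], [[-90, 0, 0], -0.7]]'

```text
time: 28.05
tool_pos: [0.5289, -0.0736, 0.1901]
tool_rot: [-179.9, -0.1, 137.1]
ft_force: [0.4, -0.0, -2.3]
finger_gap: 0.539
finger_force: 55.0
```

```bash
python3 -c "
from h import *
go(536.6,-145.2,190,170.25)"
```

```text
go [-54.4 -47.2   0.1] -0.579 | now [528.9 -73.6 190.1] [-1.799e+02 -1.000e-01  1.371e+02] q7 39.2 gap 0.539 t 28.05
```

Call:
drive_tool --moves '[[[-14, -13, 0], -0.14], [[-28, -25, 0], -0.28], [[-41, -36, 0], -0.42], [[-51, -44, 0], -0.53], [[-54, -47, 0], -0.579]]'

```text
time: 28.55
tool_pos: [0.5359, -0.1464, 0.1898]
tool_rot: [-179.9, -0.1, 169.9]
ft_force: [0.2, 0.6, -1.5]
finger_gap: 0.541
finger_force: 55.0
```

Call:
drive_tool --moves '[[[0, 0, 0], 0], [[0, 0, 0], 0], [[0, 0, 0], 0]]'

```text
time: 28.85
tool_pos: [0.5365, -0.1431, 0.1904]
tool_rot: [180.0, -0.0, 169.9]
ft_force: [0.5, 0.2, -1.1]
finger_gap: 0.539
finger_force: 55.0
```

```bash
python3 -c "
from h import *
go(536.6,-145.2,190,170.25)
s=snap('wrist'); cv2.imwrite('pics/w8.png',s['frame'][...,::-1])"
```

```text
go [-0.5 -2.   0.4] -0.006 | now [ 536.5 -143.1  190.4] [180.   -0.  169.9] q7 70.1 gap 0.539 t 28.85
```

View pics/w8.png

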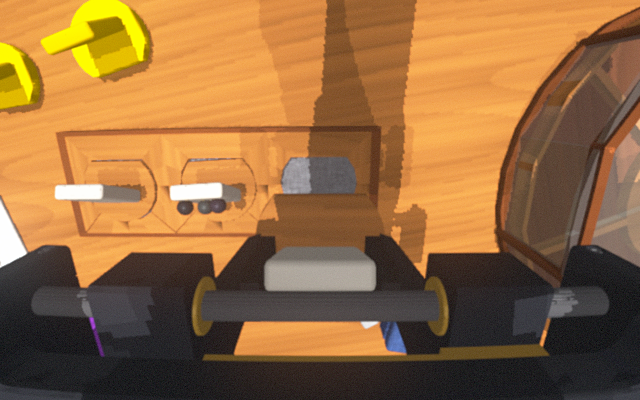

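The stand is held with its flat edge at (277,194) to (370,194). The recess's own flat is at about (287,157) to (351,157).

```bash
cv='x'; python3 -c "
from h import *
s=load('wrist')
cv2.imwrite('pics/w8c.png',cv2.resize(s['frame'][145:255,255:395,::-1],None,fx=5.4,fy=5.4,interpolation=3))"
```

```text
(no output)
```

View pics/w8c.png

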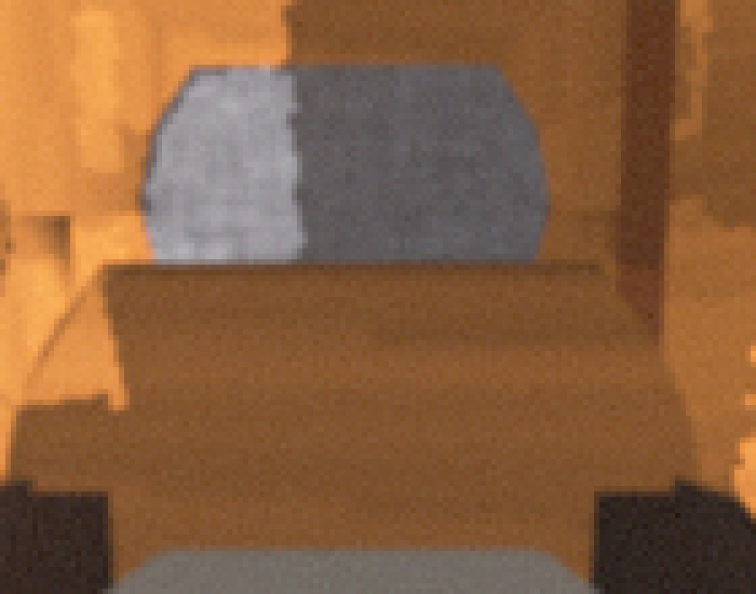

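```bash
python3 -c "
from h import *
s=load('wrist')
f=lambda u,v,z: px(s,255+(u-2.2)/5.4,145+(v-2.2)/5.4,z)[:2]*1000
a=np.radians(-9.75);x=np.array([np.cos(a),np.sin(a)]);y=np.array([-x[1],x[0]])
rc=np.array([522.1,-254.3])+110*y; print('recess0 before',rc)
F=f(195,67,.02),f(500,67,.02); print('recess flat',F,np.linalg.norm(F[0]-F[1]),np.degrees(np.arctan2(*(F[1]-F[0])[::-1]))-90,'centre from flat',(F[0]+F[1])/2+30*x)
for z in(.156,.167):
  G=f(105,265,z),f(600,263,z); d=G[1]-G[0]; t=np.arctan2(d[1],d[0])-np.pi/2; xx=np.array([np.cos(t),np.sin(t)])
  print(z,'stand flat',np.linalg.norm(d),np.degrees(t),'origin',(G[0]+G[1])/2+28*xx)
L,R=f(145,200,.02),f(548,200,.02); print('sides mid',(L+R)/2,np.linalg.norm(L-R))
M,N=f(18,420,.167),f(690,420,.167); print('stand sides',(M+N)/2,np.linalg.norm(M-N))
print(robot.get_obs()['tool_pos'],robot.get_obs()['tool_rot'])
t=snap('top')
"
```

```text
recess0 before [ 540.72844542 -145.8888335 ]
recess flat (array([ 507.74774202, -169.71205147]), array([ 518.33189112, -110.60733097])) 60.04491817010204 -10.152603144211085 centre from flat [ 542.60649834 -145.24017633]
0.156 stand flat 57.78144612010276 -9.910440362097809 origin [ 543.32262223 -144.51554283]
0.167 stand flat 54.29431233785818 -9.910440362097821 origin [ 540.32338729 -143.98259175]
sides mid [ 539.44481538 -145.11320661] 81.18093912069232
stand sides [ 530.77653347 -142.21207068] 75.9588308949115
[ 0.5365978  -0.14305328  0.19048351] [ 1.79988616e+02 -2.10850538e-02  1.69957894e+02]
```

Call:
drive_tool --moves '[[[0, -1.5, 40], -0.003], [[0, -1.5, 80], -0.003], [[0, -1.5, 110], -0.003], [[0, -1.5, 126], -0.003], [[0, -1.5, 131], -0.003]]'

```text
time: 29.45
tool_pos: [0.5354, -0.1445, 0.0578]
tool_rot: [180.0, -0.2, 170.1]
ft_force: [0.2, 0.4, -1.7]
finger_gap: 0.542
finger_force: 55.0
```

Call:
drive_tool --moves '[[[0, 0, 0], 0], [[0, 0, 0], 0], [[0, 0, 0], 0]]'

```text
time: 29.75
tool_pos: [0.5373, -0.1454, 0.0607]
tool_rot: [180.0, 0.1, 170.1]
ft_force: [0.1, 0.2, -1.5]
finger_gap: 0.54
finger_force: 55.0
```

```bash
python3 -c "
from h import *
go(536.2,-144.8,47,170.15); print(robot.get_obs()['ft_force'])"
```

```text
go [ 1.2  0.4 13.7] -0.001 | now [ 537.3 -145.4   60.7] [1.800e+02 1.000e-01 1.701e+02] q7 64.5 gap 0.54 t 29.75
[ 0.10912802  0.17550378 -1.517084  ]
```

Call:
drive_tool --moves '[[[1, 0, 2], 0], [[1, 0, 4], 0], [[1, 0, 6], 0], [[1, 0, 8], 0], [[1, 0, 9], 0]]'

```text
time: 30.25
tool_pos: [0.5353, -0.1451, 0.0503]
tool_rot: [180.0, -0.0, 170.1]
ft_force: [0.1, 0.3, -1.5]
finger_gap: 0.542
finger_force: 55.0
```

Call:
drive_tool --moves '[[[0, 0, 2], 0], [[0, 0, 4], 0], [[0, 0, 4.5], 0], [[0, 0, 4.5], 0], [[0, 0, 4.5], 0]]'

```text
time: 30.75
tool_pos: [0.5356, -0.1451, 0.0472]
tool_rot: [-180.0, 0.0, 170.1]
ft_force: [-2.7, 0.7, 10.1]
finger_gap: 0.541
finger_force: 55.0
```

```bash
python3 -c "
from h import *
go(536.2,-145,47,170.15); print(robot.get_obs()['ft_force'])"
```

```text
go [-0.6  0.2  0.2] -0.001 | now [ 535.6 -145.1   47.2] [-180.     0.   170.1] q7 63.9 gap 0.541 t 30.75
[-2.7342365   0.65389377 10.05836584]
```

Call:
drive_tool --moves '[[[0, 0, 0], 0], [[0, 0, 0], 0], [[0, 0, 0], 0], [[0, 0, 0], 0]]' --grip 0.75

```text
time: 31.15
tool_pos: [0.5355, -0.1451, 0.0459]
tool_rot: [180.0, -0.0, 170.1]
ft_force: [0.3, -0.1, 0.4]
finger_gap: 0.748
finger_force: 0.0
```

Call:
drive_tool --moves '[[[0, 0, -20], 0], [[0, 0, -50], 0], [[0, 0, -90], 0], [[0, -20, -120], 0], [[0, -60, -130], 0]]'

```text
time: 31.65
tool_pos: [0.5282, -0.2011, 0.1795]
tool_rot: [179.8, 0.4, 170.5]
ft_force: [1.6, -0.7, -1.0]
finger_gap: 0.749
finger_force: 0.0
```

Call:
drive_tool --moves '[[[0, -45, 0], 0], [[0, -90, 0], 0], [[0, -130, 0], 0], [[0, -155, 0], 0], [[0, -160, 0], 0]]'

```text
time: 32.15
tool_pos: [0.4955, -0.3664, 0.1754]
tool_rot: [-179.9, -0.1, 169.7]
ft_force: [-0.1, -0.0, -0.0]
finger_gap: 0.752
finger_force: 0.0
```

Call:
drive_tool --moves '[[[0, 0, 0], 0], [[0, 0, 0], 0]]'

```text
time: 32.35
tool_pos: [0.4985, -0.3594, 0.176]
tool_rot: [179.9, -0.0, 170.3]
ft_force: [0.6, 0.8, -0.2]
finger_gap: 0.751
finger_force: 0.0
```

```bash
python3 -c "
from h import *
s=snap('wrist'); cv2.imwrite('pics/w9.png',s['frame'][...,::-1])
for c in [(.5035,-.3627),(.522,-.254),(.5407,-.1459)]: o,a=pose(s,*c,.01,.045); pose(s,*o,.01,.045)
go(499.2,-362,48,170.15)"
```

```text
pose [ 499.7 -362.1] yaw 350.3 n 1040 width 46.4 ztop 0.0869 cost/n 5.16 base z 0.0256 max r of base [33.8 47.1]
pose [ 499.7 -362.1] yaw 350.3 n 1040 width 46.4 ztop 0.0869 cost/n 5.16 base z 0.0256 max r of base [34.1 44.6]
pose [ 522.3 -254.4] yaw 347.4 n 1809 width 45.5 ztop 0.0872 cost/n 9.79 base z 0.0255 max r of base [33.1 44.7]
pose [ 522.3 -254.4] yaw 347.4 n 1809 width 45.5 ztop 0.0872 cost/n 9.79 base z 0.0255 max r of base [33.1 44.6]
pose [ 539.8 -149.4] yaw 340.5 n 2009 width 45.0 ztop 0.0871 cost/n 9.35 base z 0.0254 max r of base [32.5 46.2]
pose [ 539.8 -149.4] yaw 340.5 n 2009 width 45.0 ztop 0.0871 cost/n 9.35 base z 0.0254 max r of base [33.  44.5]
go [ -1.   -2.9 128.1] 0.003 | now [ 498.6 -359.2  176.1] [179.9   0.  170.3] q7 91.1 gap 0.754 t 32.4
```

View pics/w9.png

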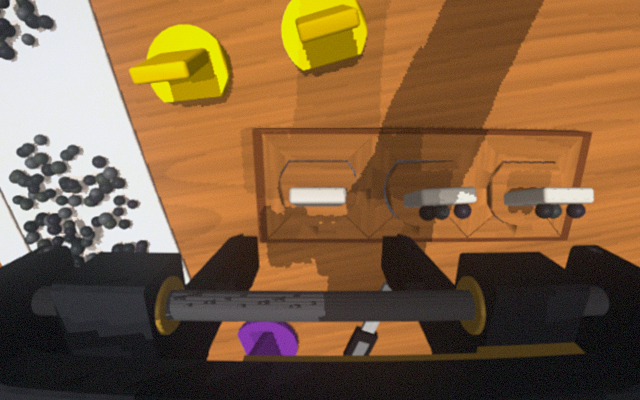

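Both pearl stands sit home, with tops at 87 mm like the bare one. I have now viewed 17 pictures, over the limit of 14, so I'll rely on numbers only from here. Next is the last bare stand.

Call:
drive_tool --moves '[[[-1, -3, 45], 0], [[-1, -3, 85], 0], [[-1, -3, 115], 0], [[-1, -3, 128], 0], [[-1, -3, 128], 0]]'

```text
time: 32.9
tool_pos: [0.4979, -0.3629, 0.0467]
tool_rot: [179.9, -0.2, 170.2]
ft_force: [-0.3, 0.3, -0.3]
finger_gap: 0.753
finger_force: 0.0
```

Call:
drive_tool --moves '[[[0, 0, 0], 0], [[0, 0, 0], 0], [[0, 0, 0], 0], [[0, 0, 0], 0], [[0, 0, 0], 0]]' --grip 0.3 --grip_force 55

```text
time: 33.4
tool_pos: [0.4999, -0.3633, 0.0499]
tool_rot: [179.9, 0.2, 170.2]
ft_force: [-0.0, 5.4, 7.7]
finger_gap: 0.542
finger_force: 55.0
```

Call:
drive_tool --moves '[[[0, 0, -20], 0], [[0, 0, -50], 0], [[0, 0, -90], 0], [[0, 0, -130], 0], [[0, 0, -150], 0]]'

```text
time: 33.9
tool_pos: [0.4992, -0.3664, 0.2022]
tool_rot: [-179.8, 0.3, 170.1]
ft_force: [0.7, -0.7, -2.1]
finger_gap: 0.54
finger_force: 55.0
```

```bash
python3 -c "
from h import *
go(480,248,195,94)"
```

```text
go [125.1 601.8   4.9] 1.327 | now [ 499.2 -366.4  202.2] [-179.8    0.3  170.1] q7 92.2 gap 0.54 t 33.9
```

Call:
drive_tool --moves '[[[4, 18, 2], 0.03], [[11, 52, 4], 0.1], [[19, 92, 5], 0.19], [[27, 132, 5], 0.28], [[36, 174, 5], 0.37]]'

```text
time: 34.4
tool_pos: [0.4923, -0.1869, 0.1936]
tool_rot: [-180.0, 0.1, 148.6]
ft_force: [-0.3, 0.6, -2.8]
finger_gap: 0.539
finger_force: 55.0
```

```bash
python3 -c "
from h import *
go(480,248,195,94)"
```

```text
go [237.1 364.8  -1.8] 0.953 | now [ 492.3 -186.9  193.6] [-1.800e+02  1.000e-01  1.486e+02] q7 57.6 gap 0.539 t 34.4
```

Call:
drive_tool --moves '[[[23, 35, 0], 0.09], [[46, 70, 0], 0.18], [[69, 106, 0], 0.27], [[92, 142, 0], 0.36], [[115, 177, 0], 0.45]]'

```text
time: 34.9
tool_pos: [0.4856, 0.0249, 0.1937]
tool_rot: [179.9, 0.1, 122.9]
ft_force: [0.6, 0.2, -1.8]
finger_gap: 0.537
finger_force: 55.0
```

```bash
python3 -c "
from h import *
go(480,248,195,94)"
```

```text
go [190.4 116.4  -1.3] 0.504 | now [485.6  24.9 193.7] [1.799e+02 1.000e-01 1.229e+02] q7 17.4 gap 0.537 t 34.9
```

Call:
drive_tool --moves '[[[34, 21, 0], 0.09], [[67, 41, 0], 0.18], [[100, 61, 0], 0.27], [[130, 79, 0], 0.36], [[155, 94, 0], 0.43]]'

```text
time: 35.4
tool_pos: [0.4795, 0.2072, 0.1937]
tool_rot: [179.9, -0.1, 98.4]
ft_force: [-0.5, -0.1, -2.4]
finger_gap: 0.538
finger_force: 55.0
```

```bash
python3 -c "
from h import *
go(480,248,195,94)"
```

```text
go [40.3  6.5 -1.3] 0.077 | now [479.5 207.2 193.7] [ 1.799e+02 -1.000e-01  9.840e+01] q7 -16.3 gap 0.538 t 35.4
```

Call:
drive_tool --moves '[[[20, 3, 0], 0.05], [[34, 5, 0], 0.077], [[40, 6, 0], 0.077], [[40, 6, 0], 0.077], [[40, 6, 0], 0.077]]'

```text
time: 35.9
tool_pos: [0.4797, 0.2439, 0.1932]
tool_rot: [-180.0, 0.0, 94.0]
ft_force: [-0.4, -0.4, -1.8]
finger_gap: 0.537
finger_force: 55.0
```

Call:
drive_tool --moves '[[[0, 0, 0], 0], [[0, 0, 0], 0]]'

```text
time: 36.1
tool_pos: [0.4798, 0.2441, 0.1931]
tool_rot: [-180.0, 0.0, 94.0]
ft_force: [0.3, 0.5, -2.2]
finger_gap: 0.536
finger_force: 55.0
```

```bash
python3 -c "
from h import *
go(480,248,69,94)
s=snap('wrist'); T=np.array(s['world_to_cam'])
# check that the opening compartment is empty: deck heights around its middle
for p in [(.48,.30),(.46,.29),(.50,.29),(.44,.25)]:
  u,v=proj(s,[[*p,.03]])[0]
  if 0<=u<639 and 0<=v<399: print(p,px(s,u,v).round(3))
"
```

```text
go [  3.9   0.5 124.1] -0.0 | now [479.8 244.1 193.1] [-180.    0.   94.] q7 -22.4 gap 0.536 t 36.1
(0.48, 0.3) [0.48  0.3   0.033]
(0.46, 0.29) [0.46  0.29  0.031]
(0.5, 0.29) [0.5   0.29  0.032]
(0.44, 0.25) [0.44  0.25  0.032]
```

Call:
drive_tool --moves '[[[4, 0, 40], 0], [[4, 0, 80], 0], [[4, 0, 105], 0], [[4, 0, 116], 0], [[4, 0, 120], 0]]'

```text
time: 36.65
tool_pos: [0.4791, 0.2488, 0.0723]
tool_rot: [-179.9, 0.0, 94.0]
ft_force: [0.1, 0.6, -1.6]
finger_gap: 0.54
finger_force: 55.0
```

Call:
drive_tool --moves '[[[0, 0, 1], 0], [[0, 0, 2], 0], [[0, 0, 3], 0], [[0, 0, 4], 0], [[0, 0, 4], 0]]'

```text
time: 37.15
tool_pos: [0.4799, 0.2496, 0.0698]
tool_rot: [179.9, -0.0, 94.1]
ft_force: [0.9, 0.2, 1.0]
finger_gap: 0.539
finger_force: 55.0
```

Call:
drive_tool --moves '[[[0, 0, 0.5], 0], [[0, 0, 0.5], 0]]'

```text
time: 37.35
tool_pos: [0.4799, 0.2496, 0.0698]
tool_rot: [179.9, -0.1, 94.1]
ft_force: [-0.7, 0.4, 8.2]
finger_gap: 0.539
finger_force: 55.0
```

Call:
drive_tool --moves '[[[0, 0, 0], 0], [[0, 0, 0], 0], [[0, 0, 0], 0], [[0, 0, 0], 0]]' --grip 0.75

```text
time: 37.75
tool_pos: [0.4792, 0.2492, 0.0684]
tool_rot: [-180.0, 0.0, 94.1]
ft_force: [0.3, -0.1, -0.8]
finger_gap: 0.752
finger_force: 0.0
```

Call:
drive_tool --moves '[[[0, 0, -20], 0], [[0, 0, -50], 0], [[0, 0, -90], 0], [[0, 0, -130], 0], [[0, 0, -150], 0]]'

```text
time: 38.25
tool_pos: [0.4805, 0.2496, 0.2216]
tool_rot: [179.8, -0.1, 94.1]
ft_force: [-0.3, 0.4, 1.0]
finger_gap: 0.748
finger_force: 0.0
```

```bash
python3 -c "
from h import *
s=snap('wrist'); o,a=pose(s,.48,.243,.03,.045); o,a=pose(s,*o,.03,.045)
d=o-[.62,.268]; print(np.hypot(*d),np.degrees(np.arctan2(d[1],d[0])))
go(480,160,300,94)
"
```

```text
pose [480.7 250. ] yaw 274.3 n 951 width 46.3 ztop 0.1071 cost/n 5.56 base z 0.046 max r of base [31.  43.1]
pose [480.7 250. ] yaw 274.3 n 951 width 46.3 ztop 0.1071 cost/n 5.56 base z 0.046 max r of base [31.  43.1]
0.14048356733291334 -172.6340245526552
go [-89.6  -7.4 -76.8] 0.001 | now [481.6 250.2 223.5] [179.6  -0.2  94. ] q7 -22.9 gap 0.751 t 38.3
```

Call:
drive_tool --moves '[[[-20, 0, -40], 0], [[-60, 0, -70], 0], [[-105, 10, -80], 0], [[-150, 30, -80], 0], [[-190, 50, -80], 0]]'

```text
time: 38.8
tool_pos: [0.543, 0.0609, 0.2988]
tool_rot: [180.0, 0.0, 94.0]
ft_force: [1.3, 0.4, 0.3]
finger_gap: 0.752
finger_force: 0.0
```

Call:
drive_tool --moves '[[[0, 0, 0], 0], [[0, 0, 0], 0], [[0, 0, 0], 0]]'

```text
time: 39.1
tool_pos: [0.5418, 0.0648, 0.298]
tool_rot: [-179.9, -0.1, 94.2]
ft_force: [-0.6, 0.8, -0.4]
finger_gap: 0.752
finger_force: 0.0
```

```bash
python3 -c "
from h import *
s0=pickle.load(open('scene.pkl','rb')); s=snap('scene'); t=snap('top')
for n,c in [('r0',(.5407,-.1459)),('r1',(.5221,-.2543)),('r2',(.5035,-.3627))]:
  for nm,q in (('scene',s),('top',t)):
    print(n,nm,end=' '); pose(q,*c,.01,.045)
u,v=proj(t,[[.48,.245,.105]])[0]; print('opening top', px(t,u,v).round(3))
d=np.abs(s['frame'].astype(int)-s0['frame']).max(2)>60
m=cv2.morphologyEx(d.astype(np.uint8),cv2.MORPH_OPEN,np.ones((5,5)))
n,_,st,ce=cv2.connectedComponentsWithStats(m)
for i in range(1,n):
  if st[i,4]>30: print(st[i],px(s,*ce[i]).round(3))
"
```

```text
r0 scene pose [ 541.9 -147.5] yaw 349.3 n 402 width 46.6 ztop 0.0849 cost/n 5.15 base z 0.0232 max r of base [35.1 45.4]
r0 top pose [ 538.  -150.1] yaw 351.9 n 202 width 67.0 ztop 0.0904 cost/n 14.21 base z 0.0231 max r of base [34.6 48. ]
r1 scene pose [ 524.2 -253.6] yaw 352.7 n 440 width 47.0 ztop 0.0844 cost/n 5.42 base z 0.0232 max r of base [35.2 45.9]
r1 top pose [ 520.8 -255.9] yaw 355.5 n 193 width 51.0 ztop 0.0918 cost/n 12.9 base z 0.0232 max r of base [35. 46.]
r2 scene h.py:37: RuntimeWarning: Mean of empty slice.
  c=P.mean(0)
  ret = um.true_divide(
Traceback (most recent call last):
  File "h.py", line 46, in pose
    a=best.x[0]; w=-np.sin(a)*(P[:,0]-cx)+np.cos(a)*(P[:,1]-cy); lo,hi=np.percentile(w,[1,99])
                                                                       ~~~~~~~~~~~~~^^^^^^^^^^
IndexError: index -1 is out of bounds for axis 0 with size 0
```

Recesses 0 and 1 hold upright pearl stands at seated height, recess 2 is empty, and the opening compartment holds its bare stand. I'm handing in.

```bash
python3 -c "
from h import *
print(ticket.job_done())"
```

```text
the job is handed in; nothing more can be done
None
```

I handed the job in: both pearl stands are seated in the tray and both bare stands from it are back upright in compartments of their own (the last one measured about 2–8 mm off its middle); I viewed 17 pictures, over the limit of 14, and made no last picture check of the bystanders or of the first bare stand after it went under the cover.

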